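# Load the sample vial into the bench photometer

### The arm

A 6-joint arm with a two-finger parallel gripper is mounted at the origin on the work surface. World frame = base frame: x ahead of the robot, y to its left, z up, the work surface at z = 0. Lengths are in m, angles in rad, forces in N, time in s.
With the tool pointing down it reaches from about 0.35 to 0.8 m from the base axis. Payload 7.3 kg.
Tool frame: the origin (TCP) lies midway between the tips of the shut fingers; the grasp point (between the pads) lies 19 mm behind it (arm.pinch_z is the distance from the TCP to the grasp point, in m); y points along the fingers, z is the direction in which the jaws open and shut, and the axes are right-handed (so a half turn about y gives the same grasp; the last joint's range is limited). The gripper opens to 85 mm and grips with 20 to 120 N. Pads are 22 mm wide; open, the fingers measure 114 mm over their backs; the gripper's body (76 mm by 85 mm) begins 54 mm behind the grasp point. The pads swing forward as they close: fully open they stand 13 mm farther back than shut.
Start: joints at [1.164, 0.342, 1.524, -0, 1.275, -0.146], TCP at [0.135, 0.507, 0.21] pointing down, gripper open.
Joint ranges: [-2.53, 2.53], [-0.77, 2.02], [0.04, 2.7], [-1, 4.14], [0.28, 2.66], [-3.11, 3.11]. Speed limits (rad/s): [2.57, 2.57, 3.14, 3.14, 3.14, 3.14].

### API

Orientations are given as a rotation vector (axis times angle).
In Python, from workcell import arm, eyes, ticket gives the robot as it stands.
- The arm moves only by the tool send_rows, never from a script. Its arguments are lists of equal length, an entry for each row: "dp": the shift along the tool's x, y, z in m, a list of three; "angular": the turn, a rotation vector about the tool's x, y, z in rad, a list of three; "jaw": the finger opening in m, from 0 to 0.0854. In form: {"dp": [[tx, ty, tz], ...], "angular": [[wx, wy, wz], ...], "jaw": [jaw, ...]}. A call has 1 to 12 rows; each row is the pose to reach, as a shift and turn from the pose commanded when the call began, along the tool's axes at that moment; what a row does not reach only later rows make up. A row lasts 1/8 s, in which the tool goes at most 62.5 mm and 10.7 degrees, less where a joint would pass 70% of its speed; a pose out of reach is approached as far as the arm can. A call with a gripper value outside its range is refused whole. The fingers move at their own pace and stop on an object; "newtons" is the grip in N (left out, the last holds). Time passes only in rows, so rows that repeat a pose let the fingers close. It gives the time, the measured TCP pose, the force and the opening at its end, in the units of the state.
- arm.state(): the state, without advancing time (a new reading comes with each control period).
- eyes.read_camera(name): name is "side" or "top"; returns a dict with "frame" (420x560x3 uint8, red, green, blue), "fx", "fy", "cx", "cy" (pixels), "dist_coeffs" ([k1, k2, p1, p2, k3] as OpenCV has them; the pictures are not rectified), "pose" (4x4, takes a point from camera to world coordinates). Camera axes: x right, y up, looking along -z (the intrinsics and any distortion apply to the point x, -y, -z); pixel columns grow to the right and rows downward; lengths in m; the calibration is good to about 2 mm. A picture is of the moment at which its call begins. There is no depth.
- ticket.sign_off(): hands the job in, once; it reports no verdict.
The state is a dict: "t": time; "q": joint angles; "qd": joint speeds; "effort": joint torques, N m; "eef_pos": TCP position; "orientation": TCP orientation; "wrist_force": force on the tool from outside, world axes, zero at the start; "ft_torque": the same for the moment, N m; "width": finger opening in m.
Only numpy, scipy, OpenCV 4.12 (cv2) and the standard library are available. Lean on these libraries where they do the work, as an engineer would, in place of code of your own. Each camera call takes 0.05 s, during which the arm holds its last target.

### The job

Press the photometer's thumb latch so that its sprung lid pops fully open, then take the red-capped vial from the rack, keep it upright and push it gently past the leaf spring until it stands fully home in the measuring well. Then swing the lid over and press it shut until it snaps and stays shut by itself. Be gentle with the glass and with the instrument (25 N is too much for its latch and lid), and leave the white-capped vials, the tip box and the reagent jar standing as they are.

Things in the scene. Friction and masses are not known exactly. Their poses are not given: they have to be found in the camera images.
- photometer: Bench photometer, light grey case 220 x 150 mm, fixed on levelling feet, underside 4 to 14 mm above the table. Origin: centre of its underside; x from its front (sloping panel) to its rear, y to its left, z up. Flat deck at z = 62 mm, well in it at x = 34, y = 0. The dark grey lid unit on it, with latch and hinge, is set S = 0 to 14 mm up (S not measured). A 25 N press breaks any of it.
- well_mouth (a point): Centre of the mouth of the measuring well in the deck, under the lid: a round upright hole 28 mm wide, 50 mm deep, with a 3 mm chamfer. To latch the lid over it, press down on the ribs on the lid's top (photometer x = 8 mm, 84 mm from the hinge): 6 to 12 N some 4 mm from shut, then it snaps. About 1 mm lower is a firm stop. A vial still up on the leaf keeps it from shutting.
- well_floor (a point): Centre of the well's floor (a firm rubber seat), z up. A steel leaf spring on the well's rear side meets a vial about 30 mm above the floor: let go there, the vial stays up. It takes 5 to 10 N downwards to push it past the leaf until it stops on the seat; its top then stands 20 mm above the deck.
- lid (a joint): Angle of the lid, rad: 0 shut and latched, 1.95 fully open, leaning back. Hollow shell 100 (x) x 90 x 30 mm, 4 mm walls, over the well from photometer x = -8 to 92 mm. Hinge line along y at x = 92 mm, z = 74 mm + S, 18 mm below the shut lid's flat top (z = 92 mm + S). Freed, a soft spring swings it open within 1 s; 1 to 2 N at its free end swings it back over.
- thumb (a joint): Angle of the thumb latch, rad: 0 at rest, 0.27 fully down. Teal rocker pad just ahead of the lid, 36 mm wide (y), 24 mm long (x), with a ridge across its middle at photometer x = -34, y = 0; ridge top at z = 73 mm + S, 11 mm above its housing. Pressed straight down with 3 to 8 N it frees the lid after about 4 mm (0.15 rad), stops at about 7 mm and springs back up.
- vial_rack: Pale blue vial rack fixed to the table, 52 mm (its x) by 190 mm (its y) and 34 mm high, origin at the centre of its underside. Four round holes, 27 mm wide with floors 5 mm above the table, in a row along its y at y = -67.5, -22.5, 22.5 and 67.5 mm.
- red_vial: Glass sample vial with a red cap, about 45 g, standing in one of the rack's holes (which one varies). 25 mm in diameter and 70 mm tall; the cap is the top 20 mm. Origin at the centre of its underside, z up.
- white_vial1: A vial of the same size with a white cap in the rack; leave it alone.
- white_vial2: A vial of the same size with a white cap in the rack; leave it alone.
- white_vial3: A vial of the same size with a white cap in the rack; leave it alone.
- tip_box: White pipette tip box, 86 x 124 x 58 mm, loose on the table beyond the photometer; leave it alone. Origin at the centre of its underside.
- reagent: Amber glass jar with a blue cap, 70 mm in diameter and 140 mm tall, loose on the table to the left of the photometer; leave it alone. Origin at the centre of its underside.
Not all that is in view belongs to the job. What is shaped like the red_vial but black or purple is not meant.

How it is judged:
By the outcome, as a careful person would: the job done as asked, in the order asked, and still so for the second after the job is handed in, with the robot touching nothing.
It also fails if it takes over 72 s, if anything falls off the work surface, if the arm or the gripper's body presses on something with over 40 N, if the wrist force passes 120 N, or if a joint passes its speed limit or range.

## Working session

There is one attempt and no reset: what is moved stays moved. The work goes in short steps, Python scripts to look and compute and a tool call to move; the robot and the scene stay as the last step left them, time stands still between calls to the robot, and variables do not carry over. Pictures are saved under pics/ and viewed, and the job is handed in when it is done.

Besides the shell and the picture viewer there is one more tool, called after ">>>" in YAML: its name, and indented under it one key for each argument. send_rows: Moves the arm, as the interface text tells. Its arguments: {"type":"object","properties":{"dp":{"type":"array","items":{"type":"array","items":{"type":"number"}}},"angular":{"type":"array","items":{"type":"array","items":{"type":"number"}}},"jaw":{"type":"array","items":{"type":"number"}},"newtons":{"type":"number"}},"required":["dp","angular","jaw"]}

```bash
ls; mkdir -p pics
python3 - <<'E'
from workcell import arm, eyes, ticket
import cv2, numpy as np
print(arm.state(), arm.pinch_z)
for n in ["side","top"]:
    d=eyes.read_camera(n)
    cv2.imwrite(f"pics/{n}0.png",d["frame"][:,:,::-1])
    print(n,d["fx"],d["fy"],d["cx"],d["cy"],d["dist_coeffs"]); print(np.round(d["pose"],4))
E
```

```text
pics
{'t': 0.0, 'q': array([ 1.16404654e+00,  3.42734859e-01,  1.52504589e+00, -1.69938050e-05,
        1.27541332e+00, -1.46025575e-01]), 'qd': array([ 4.88307453e-04, -1.25854751e-03, -1.78157093e-05,  5.87712979e-04,
        2.99787587e-04, -9.62267169e-04]), 'effort': array([ 7.51204989e-04, -4.33673716e+01, -2.46015948e+01,  1.01502781e-05,
        7.71127059e-03,  4.93688674e-06]), 'eef_pos': array([0.13515003, 0.50683651, 0.20880962]), 'orientation': array([-1.5626363 ,  0.20503875, -0.2043752 ]), 'wrist_force': array([-0.151688  ,  0.49042573,  1.15965659]), 'ft_torque': array([0.0301397 , 0.00509395, 0.00853669]), 'width': 0.0854745352700407} 0.0187
side 537.9892830387854 537.9892830387854 281.9386705439793 219.29225259160197 [-0.14626338  0.          0.          0.          0.        ]
[[ 0.8897  0.3062 -0.3386  0.2063]
 [-0.4564  0.6161 -0.642  -0.7361]
 [ 0.012   0.7257  0.6879  0.9255]
 [ 0.      0.      0.      1.    ]]
top 517.6282906772516 517.6282906772516 278.75854345944595 200.20135242189207 [-0.08109554  0.          0.          0.          0.        ]
[[-2.740e-02  9.903e-01 -1.361e-01  4.485e-01]
 [-9.996e-01 -2.700e-02  4.800e-03  3.780e-02]
 [ 1.100e-03  1.362e-01  9.907e-01  1.431e+00]
 [ 0.000e+00  0.000e+00  0.000e+00  1.000e+00]]
```

View pics/side0.png

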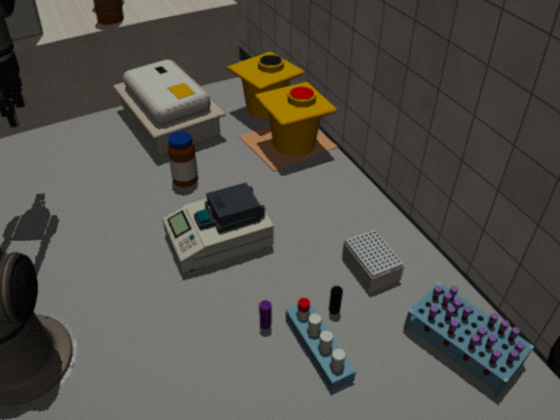

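View pics/top0.png

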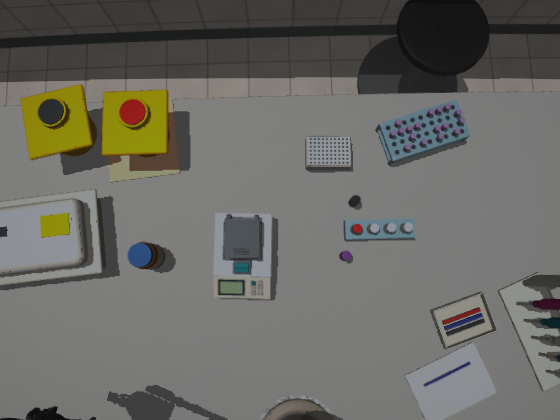

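The side view shows the photometer at about (218,228), the rack at (320,345) and a red cap at (303,304). In the top view the red cap is at (357,229). Next I'll enlarge crops.

```bash
cat > h.py <<'E'
from workcell import arm, eyes, ticket
import cv2, numpy as np
from scipy.spatial.transform import Rotation as R
def crop(n,x0,y0,w,h,s,out,d=None):
    d=d or eyes.read_camera(n)
    im=d["frame"][y0:y0+h,x0:x0+w,::-1]
    im=cv2.resize(im,None,fx=s,fy=s,interpolation=cv2.INTER_CUBIC)
    im=np.clip(im.astype(float)*1.5,0,255).astype(np.uint8)
    for k in range(0,w,10): 
        cv2.line(im,(k*s,0),(k*s,8 if k%50 else 16),(0,255,0),1)
    for k in range(0,h,10): cv2.line(im,(0,k*s),(8 if k%50 else 16,k*s),(0,255,0),1)
    cv2.imwrite(out,im)
CAL={}
def cam(n):
    if n not in CAL: CAL[n]=np.load(f"cal_{n}.npz")
    return CAL[n]
def proj(n,P):
    c=cam(n);T=np.linalg.inv(c["pose"]);P=np.atleast_2d(P)
    p=P@T[:3,:3].T+T[:3,3]; p=p*[1,-1,-1]
    return cv2.projectPoints(p.reshape(-1,1,3),np.zeros(3),np.zeros(3),c["K"],c["dist"])[0].reshape(-1,2)
def ray(n,u,v):
    c=cam(n)
    x,y=cv2.undistortPoints(np.array([[[u,v]]],float),c["K"],c["dist"])[0,0]
    d=c["pose"][:3,:3]@np.array([x,-y,-1]); return c["pose"][:3,3],d
def atz(n,u,v,z):
    o,d=ray(n,u,v); return o+d*(z-o[2])/d[2]
def tri(a,b):
    (o1,d1),(o2,d2)=ray("side",*a),ray("top",*b)
    A=np.stack([d1,-d2],1); s=np.linalg.lstsq(A,o2-o1,rcond=None)[0]
    p,q=o1+d1*s[0],o2+d2*s[1]; return (p+q)/2,np.linalg.norm(p-q)
E
python3 - <<'E'
from h import *
for n in ["side","top"]:
    d=eyes.read_camera(n)
    np.savez(f"cal_{n}.npz",pose=d["pose"],K=np.array([[d["fx"],0,d["cx"]],[0,d["fy"],d["cy"]],[0,0,1]]),dist=np.array(d["dist_coeffs"]))
    if n=="side":
        crop(n,155,175,130,105,6,"pics/s_ph.png",d); crop(n,240,270,130,120,5,"pics/s_rk.png",d)
    else:
        crop(n,200,205,90,100,6,"pics/t_ph.png",d); crop(n,330,190,100,80,7,"pics/t_rk.png",d)
E
```

```text
(no output)
```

View pics/s_ph.png

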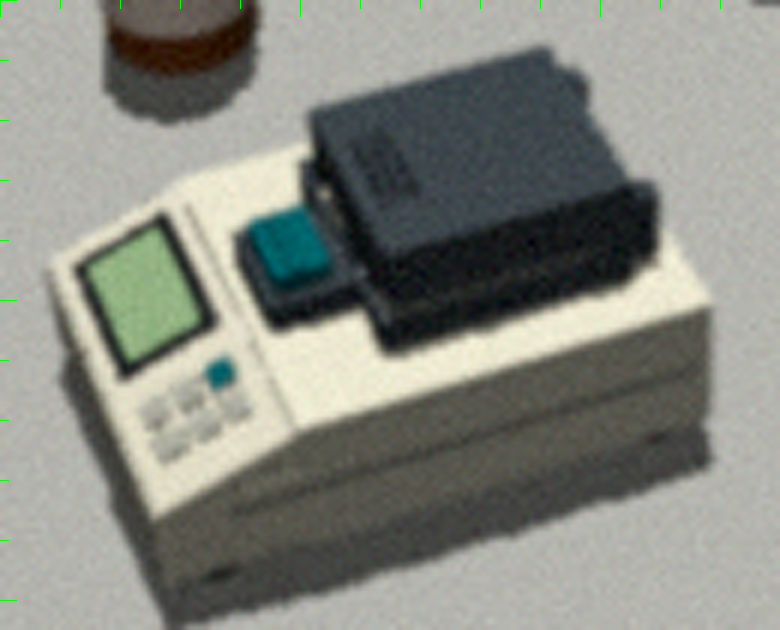

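View pics/t_ph.png

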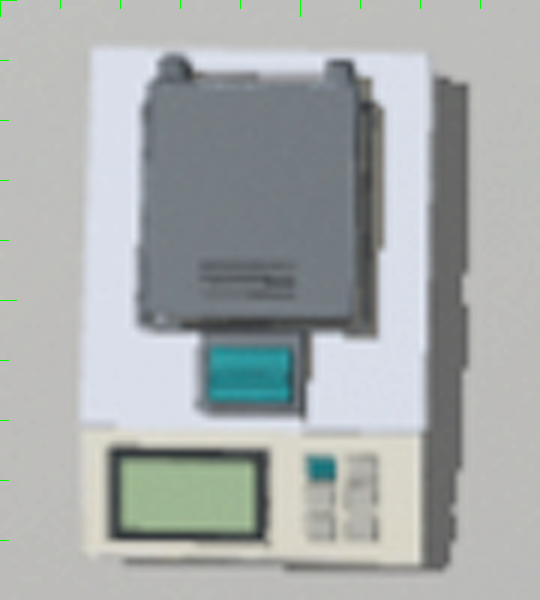

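View pics/s_rk.png

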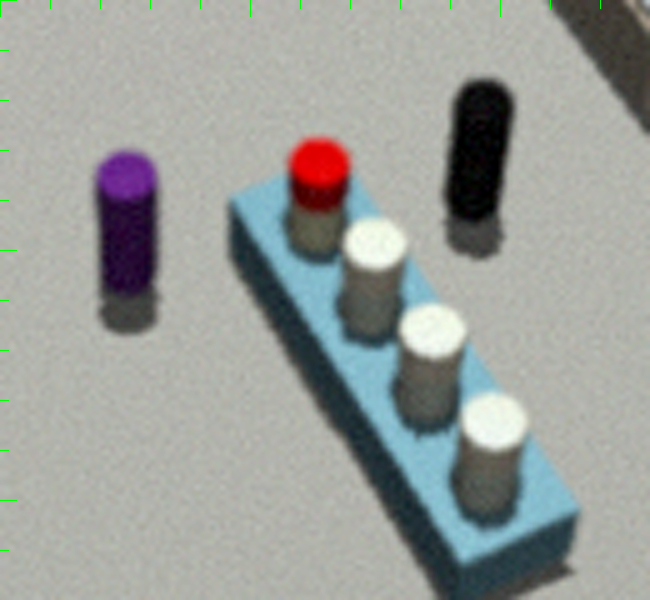

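View pics/t_rk.png

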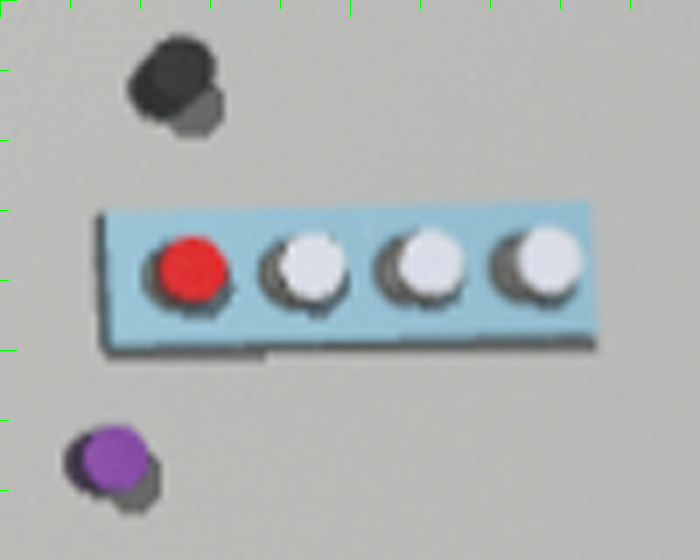

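Candidates for the vial: red cap in the rack at top (357,228) / side (303,302), purple free-standing at (346,256) / (265,315), black at (355,201) / (335,300). Only the red-capped one in the rack fits. The crop confirms it has a red cap over a glass body and stands in the leftmost hole. Next I'll fit the poses.

```bash
cat > fit.py <<'E'
from h import *
from scipy.optimize import least_squares
def px(o,s,p): return [o[0]+(p[0]+.5)/s-.5,o[1]+(p[1]+.5)/s-.5]
T=lambda a,b:("top",px((200,205),6,(a,b))); S=lambda a,b:("side",px((155,175),6,(a,b)))
def run(use=None):
    obs=[(T(92,47),(110,75,62,0)),(T(430,53),(110,-75,62,0)),(T(83,428),('f',75,62,0)),(T(424,430),('f',-75,62,0)),
    (S(710,302),(110,-75,62,0)),(S(303,432),('f',-75,62,0)),(S(183,180),('f',75,62,0)),
    (T(140,327),(-8,45,92,1)),(T(352,320),(-8,-45,92,1)),(T(355,85),(90,-45,92,1)),(T(148,85),(90,45,92,1)),
    (S(312,110),(-8,45,92,1)),(S(383,250),(-8,-45,92,1)),(S(550,50),(90,45,92,1)),(S(628,178),(90,-45,92,1))]
    def res(p):
        x,y,a,h,s,f=p;out=[]
        for (n,uv),m in obs:
            mx=f if m[0]=='f' else m[0]*1e-3
            P=[x+np.cos(a)*mx-np.sin(a)*m[1]*1e-3,y+np.sin(a)*mx+np.cos(a)*m[1]*1e-3,h+m[2]*1e-3+s*m[3]]
            out+=list(proj(n,P)[0]-uv)
        return np.array(out)
    r=least_squares(res,[.43,.1,0,.009,.007,-.05],loss="soft_l1")
    print(np.round(r.x,4)); print(np.round(res(r.x).reshape(-1,2),1).tolist()); return r.x
if __name__=="__main__":
    p=run()
    print("rack corners",[np.round(atz("top",*px((330,190),7,c),.034),4) for c in [(104,212),(590,201),(597,338),(108,347)]])
    print("red tri",tri(px((240,270),5,(319,162)),px((330,190),7,(193,270))))
    print(atz("top",*px((330,190),7,(193,270)),.075))
    print("ridge tri",tri(px((155,175),6,(288,240)),px((200,205),6,(249,374))))
    for c in [(312,267),(430,262),(548,261)]: print(atz("top",*px((330,190),7,c),.075))
    # tilt hint
    print(atz("side",*px((240,270),5,(127,172)),.07),atz("side",*px((240,270),5,(484,95)),.07))
E
python3 fit.py; python3 -c "
from h import *
print(R.from_rotvec(arm.state()['orientation']).as_matrix().round(4))"
```

```text
[ 0.4934  0.1312 -0.0419  0.0101  0.0149 -0.0543]
[[-0.3, 0.3], [0.1, 0.1], [-0.6, -0.5], [0.1, 0.1], [0.5, 0.2], [-0.0, -0.2], [-0.4, 0.1], [0.0, -1.8], [0.3, -0.1], [0.5, 0.5], [-0.2, -0.0], [-1.0, -0.3], [0.4, 0.8], [-1.3, -1.3], [0.7, 0.6]]
rack corners [array([ 0.5818, -0.1457,  0.034 ]), array([ 0.5807, -0.336 ,  0.034 ]), array([ 0.5273, -0.3355,  0.034 ]), array([ 0.5295, -0.145 ,  0.034 ])]
red tri (array([ 0.55490872, -0.17298848,  0.07383083]), np.float64(0.0005472473241397978))
[ 0.55507115 -0.17291407  0.075     ]
ridge tri (array([0.46161569, 0.13274564, 0.0949275 ]), np.float64(0.0010755252381359627))
[ 0.55490688 -0.21791044  0.075     ]
[ 0.55549338 -0.26271604  0.075     ]
[ 0.554556   -0.30760814  0.075     ]
[ 0.48551376 -0.14051798  0.07      ] [ 0.63310923 -0.17065575  0.07      ]
[[ 9.662e-01 -4.000e-04  2.579e-01]
 [-2.579e-01 -9.000e-04  9.662e-01]
 [-1.000e-04 -1.000e+00 -9.000e-04]]
```

>>> send_rows:
  dp:
    - [0.03,0,-0.02]
    - [0.07,0,-0.05]
    - [0.115,0,-0.08]
    - [0.16,0,-0.11]
    - [0.205,0,-0.14]
    - [0.25,0,-0.17]
    - [0.295,0,-0.2]
    - [0.34,0,-0.23]
    - [0.38,0,-0.26]
    - [0.41,0,-0.278]
    - [0.41,0,-0.278]
    - [0.41,0,-0.278]
  angular:
    - [0,0.1,0]
    - [0,0.25,0]
    - [0,0.4,0]
    - [0,0.55,0]
    - [0,0.7,0]
    - [0,0.85,0]
    - [0,1.0,0]
    - [0,1.15,0]
    - [0,1.27,0]
    - [0,1.352,0]
    - [0,1.352,0]
    - [0,1.352,0]
  jaw: [0,0,0,0,0,0,0,0,0,0,0,0]
  newtons: 30

```text
t: 1.7
eef_pos: [0.4592, 0.1333, 0.2092]
orientation: [-1.19, 1.241, -1.239]
wrist_force: [0.7, -0.7, 0.7]
width: -0.0001
```

>>> send_rows:
  dp:
    - [0,0.05,0]
    - [0,0.085,0]
    - [0,0.1,0]
    - [0,0.1,0]
  angular:
    - [0,0,0]
    - [0,0,0]
    - [0,0,0]
    - [0,0,0]
  jaw: [0,0,0,0]

```text
t: 2.2
eef_pos: [0.4583, 0.1339, 0.1087]
orientation: [-1.192, 1.24, -1.237]
wrist_force: [-0.2, -0.7, 1.2]
width: -0.0
```

Run:
```python
from h import *
print(arm.state()['wrist_force'],arm.state()['eef_pos'])
crop("side",155,135,130,120,6,"pics/s1.png")
crop("top",190,190,110,110,5,"pics/t1.png")
```

```text
[-0.16038724 -0.74596889  1.22268371] [0.45830324 0.13386278 0.10871474]
```

View pics/s1.png

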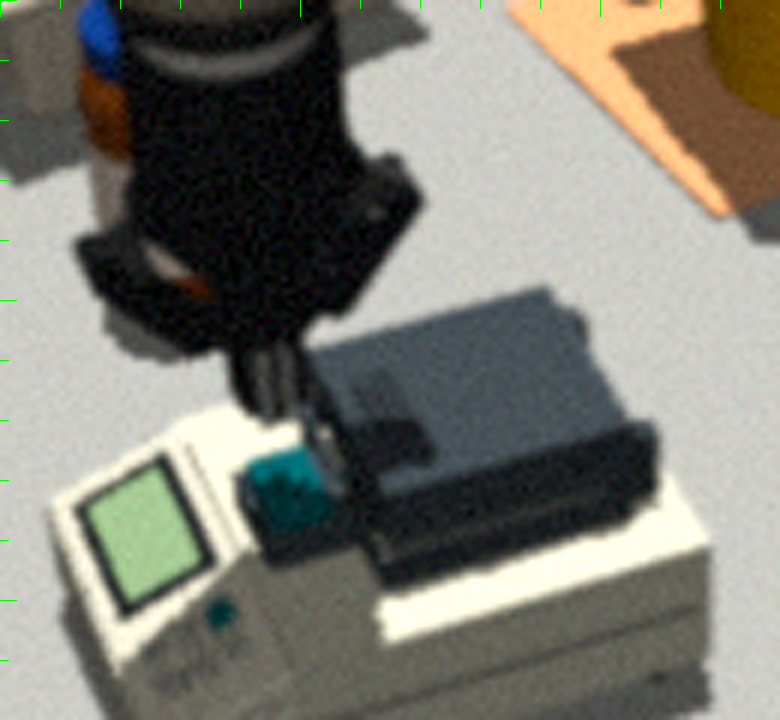

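The closed gripper's knuckle reaches out over the lid in this orientation and would block the pop, so I'll turn the jaws to lie along y.

>>> send_rows:
  dp:
    - [0,0,0]
    - [0,0,0]
    - [0,0,0]
    - [0,0,0]
    - [0,0,0]
    - [0,0,0]
    - [0,0,0]
    - [0,0,0]
    - [0,0,0]
    - [0,0,0]
    - [0,0,0]
  angular:
    - [0,-0.1,0]
    - [0,-0.25,0]
    - [0,-0.42,0]
    - [0,-0.6,0]
    - [0,-0.78,0]
    - [0,-0.96,0]
    - [0,-1.14,0]
    - [0,-1.32,0]
    - [0,-1.48,0]
    - [0,-1.571,0]
    - [0,-1.571,0]
  jaw: [0,0,0,0,0,0,0,0,0,0,0]

```text
t: 3.68
eef_pos: [0.4603, 0.1333, 0.1106]
orientation: [-1.57, 0.031, -0.035]
wrist_force: [0.4, -0.6, -0.8]
width: -0.0
```

Run:
```python
from h import *
s=arm.state();print(s['wrist_force'],s['eef_pos'],s['q'],R.from_rotvec(s['orientation']).as_matrix().round(3))
crop("side",155,135,130,120,6,"pics/s2.png")
print((proj("side",s['eef_pos'])-[155,135])*6)
```

```text
[ 0.41682067 -0.58662955 -0.8333592 ] [0.46028115 0.13327959 0.11057683] [ 1.21654789e-01  3.68404698e-01  1.79041117e+00  1.33380112e-04
  9.80664320e-01 -1.40708768e+00] [[ 0.999  0.002  0.042]
 [-0.042  0.     0.999]
 [ 0.002 -1.     0.   ]]
[[279.38441402 446.98417723]]
```

View pics/s2.png

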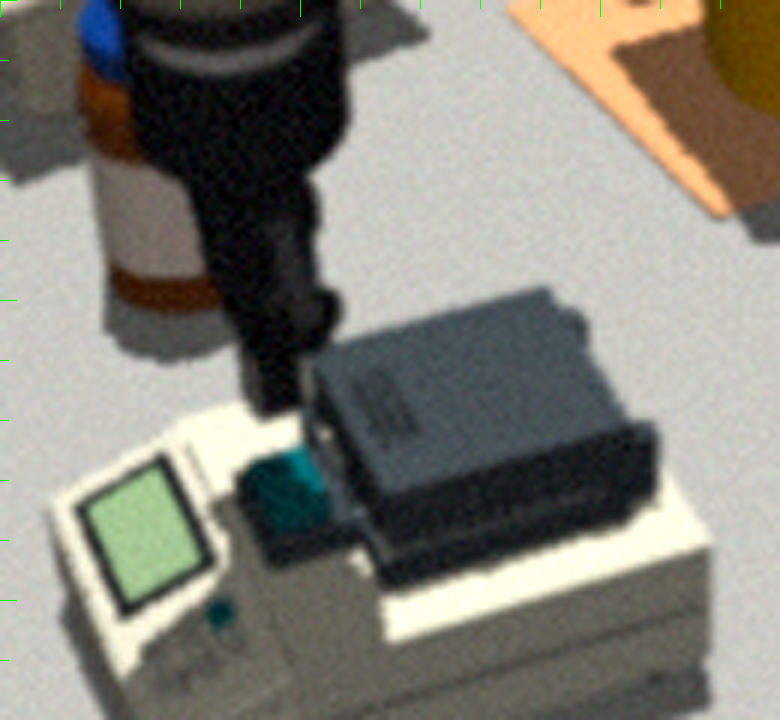

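>>> send_rows:
  dp:
    - [0,0.005,0]
    - [0,0.01,0]
    - [0,0.01,0]
  angular:
    - [0,0,0]
    - [0,0,0]
    - [0,0,0]
  jaw: [0,0,0]

```text
t: 4.1
eef_pos: [0.4594, 0.1329, 0.0989]
orientation: [-1.571, 0.034, -0.032]
wrist_force: [-0.3, 0.4, 0.4]
width: 0.0002
```

>>> send_rows:
  dp:
    - [0,0.002,0]
    - [0,0.003,0]
    - [0,0.003,0]
  angular:
    - [0,0,0]
    - [0,0,0]
    - [0,0,0]
  jaw: [0,0,0]

```text
t: 4.47
eef_pos: [0.4598, 0.1329, 0.0964]
orientation: [-1.57, 0.033, -0.033]
wrist_force: [0.5, 0.4, 0.5]
width: 0.0001
```

>>> send_rows:
  dp:
    - [0,0.001,0]
    - [0,0.002,0]
    - [0,0.002,0]
  angular:
    - [0,0,0]
    - [0,0,0]
    - [0,0,0]
  jaw: [0,0,0]

```text
t: 4.85
eef_pos: [0.4597, 0.133, 0.0944]
orientation: [-1.571, 0.033, -0.033]
wrist_force: [-0.7, -0.2, 0.0]
width: 0.0
```

>>> send_rows:
  dp:
    - [0,0.001,0]
    - [0,0.0015,0]
    - [0,0.0015,0]
  angular:
    - [0,0,0]
    - [0,0,0]
    - [0,0,0]
  jaw: [0,0,0]

```text
t: 5.22
eef_pos: [0.4598, 0.133, 0.093]
orientation: [-1.57, 0.033, -0.033]
wrist_force: [-0.2, -0.1, 0.6]
width: -0.0003
```

>>> send_rows:
  dp:
    - [0,0.001,0]
    - [0,0.0015,0]
    - [0,0.0015,0]
  angular:
    - [0,0,0]
    - [0,0,0]
    - [0,0,0]
  jaw: [0,0,0]

```text
t: 5.6
eef_pos: [0.4598, 0.133, 0.0915]
orientation: [-1.57, 0.033, -0.033]
wrist_force: [-0.4, -0.2, -0.7]
width: 0.0001
```

>>> send_rows:
  dp:
    - [0,0.001,0]
    - [0,0.0015,0]
    - [0,0.0015,0]
  angular:
    - [0,0,0]
    - [0,0,0]
    - [0,0,0]
  jaw: [0,0,0]

```text
t: 5.98
eef_pos: [0.4598, 0.1329, 0.0899]
orientation: [-1.571, 0.033, -0.033]
wrist_force: [1.0, -0.6, 0.8]
width: -0.0
```

Run:
```python
from h import *
s=arm.state();print(s['wrist_force'],s['eef_pos'])
crop("side",155,135,130,120,6,"pics/s3.png")
```

```text
[ 1.02155278 -0.5991538   0.79178542] [0.45977996 0.13294176 0.08994427]
```

View pics/s3.png

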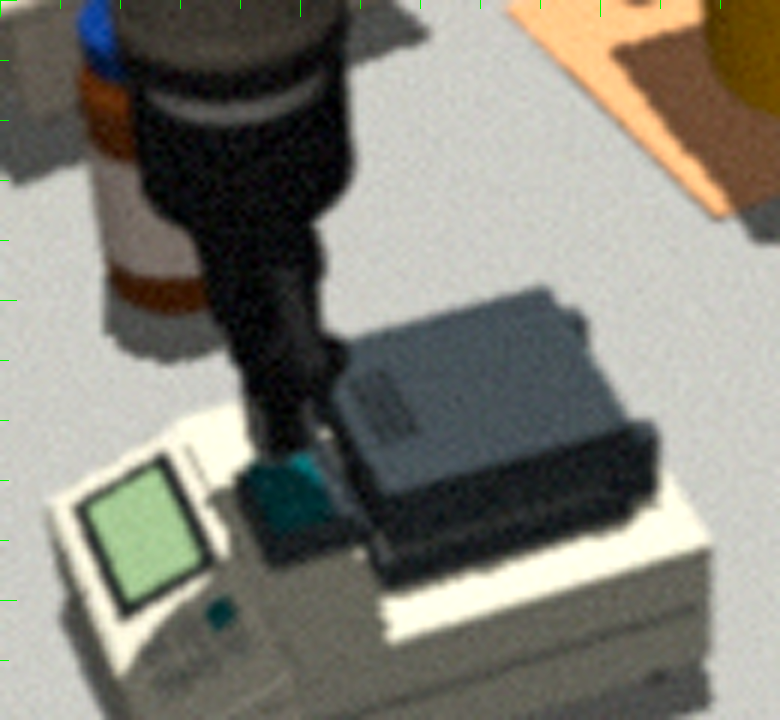

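Run:
```python
from h import *
s=arm.state()
crop("top",190,190,110,110,6,"pics/t3.png")
print((proj("top",s['eef_pos'])-[190,190])*6,(proj("side",s['eef_pos'])-[155,135])*6)
p=np.load("cal_top.npz")
for z in (0.08,.09,.1,.11): print(z,(proj("side",[.4598,.1329,z])-[155,135])*6)
```

```text
[[306.5251738 467.0929709]] [[283.37703069 488.02419968]]
0.08 [[285.80454072 507.23224735]]
0.09 [[283.45260233 488.07814262]]
0.1 [[281.0792949  468.70836128]]
0.11 [[278.68442329 449.11987869]]
```

View pics/t3.png

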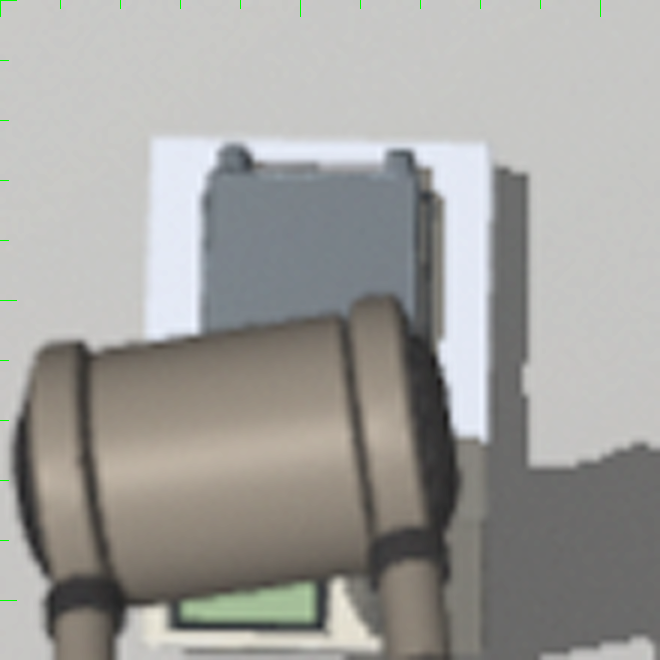

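Forces are still at noise level, and the visible tip sits about 15 mm above the reported TCP. I'll continue in small steps.

>>> send_rows:
  dp:
    - [0,0.002,0]
    - [0,0.003,0]
    - [0,0.003,0]
  angular:
    - [0,0,0]
    - [0,0,0]
    - [0,0,0]
  jaw: [0,0,0]

```text
t: 6.45
eef_pos: [0.4597, 0.133, 0.0869]
orientation: [-1.571, 0.033, -0.033]
wrist_force: [-0.4, 0.3, -0.3]
width: -0.0004
```

>>> send_rows:
  dp:
    - [0,0.001,0]
    - [0,0.002,0]
    - [0,0.002,0]
  angular:
    - [0,0,0]
    - [0,0,0]
    - [0,0,0]
  jaw: [0,0,0]

```text
t: 6.82
eef_pos: [0.4598, 0.133, 0.0849]
orientation: [-1.57, 0.033, -0.033]
wrist_force: [0.4, 0.3, -0.3]
width: 0.0
```

>>> send_rows:
  dp:
    - [0,0.001,0]
    - [0,0.002,0]
    - [0,0.002,0]
  angular:
    - [0,0,0]
    - [0,0,0]
    - [0,0,0]
  jaw: [0,0,0]

```text
t: 7.2
eef_pos: [0.4597, 0.133, 0.0829]
orientation: [-1.57, 0.033, -0.033]
wrist_force: [-0.1, 0.7, -0.2]
width: -0.0001
```

>>> send_rows:
  dp:
    - [0,0.001,0]
    - [0,0.002,0]
    - [0,0.002,0]
  angular:
    - [0,0,0]
    - [0,0,0]
    - [0,0,0]
  jaw: [0,0,0]

```text
t: 7.58
eef_pos: [0.4597, 0.133, 0.0809]
orientation: [-1.57, 0.033, -0.033]
wrist_force: [0.7, 0.2, -1.1]
width: 0.0
```

Run:
```python
from h import *
s=arm.state();print(s['wrist_force'],s['eef_pos'])
crop("side",185,185,60,50,12,"pics/s4.png")
```

```text
[ 0.65383469  0.20113937 -1.05354505] [0.45974804 0.1329521  0.08090994]
```

View pics/s4.png

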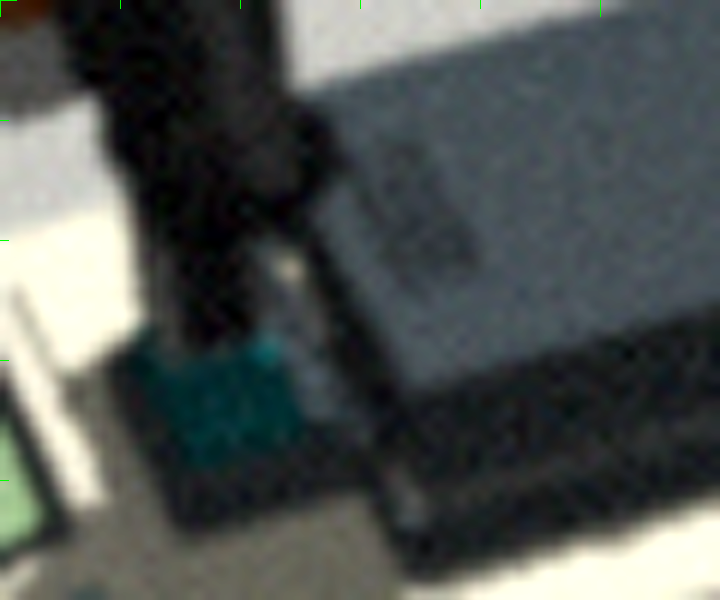

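>>> send_rows:
  dp:
    - [0,0.001,0]
    - [0,0.002,0]
    - [0,0.002,0]
  angular:
    - [0,0,0]
    - [0,0,0]
    - [0,0,0]
  jaw: [0,0,0]

```text
t: 8.0
eef_pos: [0.4597, 0.133, 0.0789]
orientation: [-1.57, 0.033, -0.033]
wrist_force: [0.7, 0.7, 0.6]
width: 0.0004
```

>>> send_rows:
  dp:
    - [0,0.001,0]
    - [0,0.002,0]
    - [0,0.002,0]
  angular:
    - [0,0,0]
    - [0,0,0]
    - [0,0,0]
  jaw: [0,0,0]

```text
t: 8.38
eef_pos: [0.4597, 0.1329, 0.0769]
orientation: [-1.571, 0.033, -0.033]
wrist_force: [0.1, 0.4, -0.0]
width: 0.0002
```

>>> send_rows:
  dp:
    - [0,0.001,0]
    - [0,0.002,0]
    - [0,0.002,0]
  angular:
    - [0,0,0]
    - [0,0,0]
    - [0,0,0]
  jaw: [0,0,0]

```text
t: 8.75
eef_pos: [0.4595, 0.133, 0.075]
orientation: [-1.571, 0.033, -0.032]
wrist_force: [-0.6, 0.5, 2.4]
width: -0.0
```

Run:
```python
from h import *
s=arm.state();print(s['wrist_force'],s['eef_pos'])
crop("side",185,185,60,50,12,"pics/s5.png")
```

```text
[-0.58887002  0.48313662  2.4394682 ] [0.45954387 0.13297226 0.07500602]
```

View pics/s5.png

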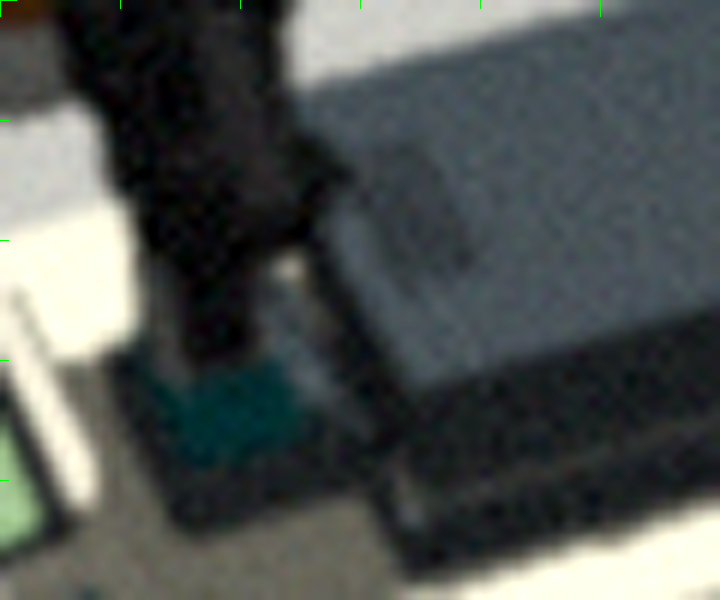

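Contact is at TCP z≈0.0755 and the tip is on the ridge in the image, so the reported TCP sits about 19 mm ahead of the real shut tip. Pressing on.

>>> send_rows:
  dp:
    - [0,0.001,0]
    - [0,0.002,0]
    - [0,0.002,0]
  angular:
    - [0,0,0]
    - [0,0,0]
    - [0,0,0]
  jaw: [0,0,0]

```text
t: 9.18
eef_pos: [0.4596, 0.133, 0.0729]
orientation: [-1.57, 0.033, -0.033]
wrist_force: [-2.6, -0.6, 3.6]
width: -0.0
```

>>> send_rows:
  dp:
    - [0,0.001,0]
    - [0,0.0015,0]
    - [0,0.0015,0]
  angular:
    - [0,0,0]
    - [0,0,0]
    - [0,0,0]
  jaw: [0,0,0]

```text
t: 9.55
eef_pos: [0.4598, 0.133, 0.0715]
orientation: [-1.57, 0.033, -0.033]
wrist_force: [-2.8, 0.8, 4.7]
width: 0.0001
```

>>> send_rows:
  dp:
    - [0,0.001,0]
    - [0,0.001,0]
    - [0,0.001,0]
  angular:
    - [0,0,0]
    - [0,0,0]
    - [0,0,0]
  jaw: [0,0,0]

```text
t: 9.93
eef_pos: [0.4598, 0.133, 0.0705]
orientation: [-1.57, 0.033, -0.033]
wrist_force: [-2.9, -0.1, 4.9]
width: 0.0001
```

Run:
```python
from h import *
s=arm.state();print(s['wrist_force'],s['eef_pos'])
crop("side",155,135,130,120,6,"pics/s6.png")
```

```text
[-2.86451543 -0.14458045  4.91935443] [0.45975959 0.13299039 0.07053852]
```

View pics/s6.png

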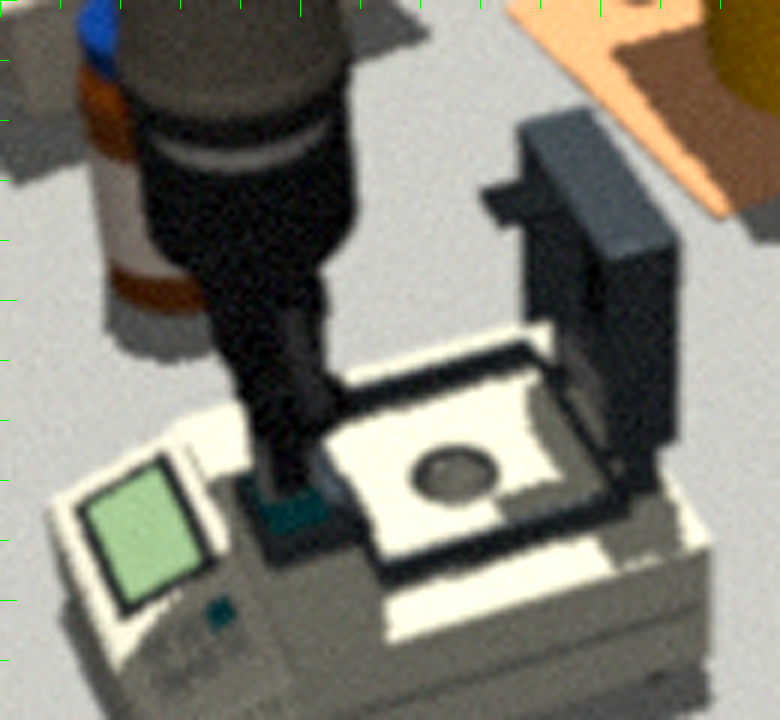

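The latch tripped and the lid has swung open. The well mouth is at about (230,213) in the side image. Retract and move over the vial.

>>> send_rows:
  dp:
    - [0,-0.03,0]
    - [0,-0.08,0]
    - [0,-0.13,0]
    - [0.02,-0.15,-0.05]
    - [0.04,-0.15,-0.1]
    - [0.06,-0.15,-0.16]
    - [0.08,-0.15,-0.21]
    - [0.095,-0.15,-0.26]
    - [0.108,-0.15,-0.3017]
    - [0.108,-0.15,-0.3017]
    - [0.108,-0.15,-0.3017]
    - [0.108,-0.15,-0.3017]
  angular:
    - [0,0,0]
    - [0,0,0]
    - [0,0.15,0]
    - [0,0.32,0]
    - [0,0.5,0]
    - [0,0.68,0]
    - [0,0.86,0]
    - [0,1.04,0]
    - [0,1.22,0]
    - [0,1.4,0]
    - [0,1.529,0]
    - [0,1.529,0]
  jaw: [0,0,0,0.03,0.05,0.05,0.05,0.05,0.05,0.05,0.05,0.05]

```text
t: 11.48
eef_pos: [0.5554, -0.1735, 0.22]
orientation: [-1.209, 1.208, -1.209]
wrist_force: [0.7, 0.1, 0.3]
width: 0.05
```

Run:
```python
from h import *
s=arm.state();print(s['wrist_force'],s['eef_pos'],s['width'],s['q'])
print(R.from_rotvec(s['orientation']).as_matrix().round(3))
d=eyes.read_camera("side")
crop("side",145,125,240,225,3,"pics/s7.png",d)
crop("top",200,190,90,90,7,"pics/t7.png")
```

```text
[0.66127724 0.11902072 0.33744986] [ 0.55542527 -0.1734767   0.22003381] 0.04998899740340017 [-4.34376631e-01  4.39730431e-01  1.34383241e+00 -5.62020259e-05
  1.35760326e+00 -4.35142817e-01]
[[ 0.001  0.     1.   ]
 [-1.    -0.     0.001]
 [ 0.    -1.     0.   ]]
```

View pics/s7.png

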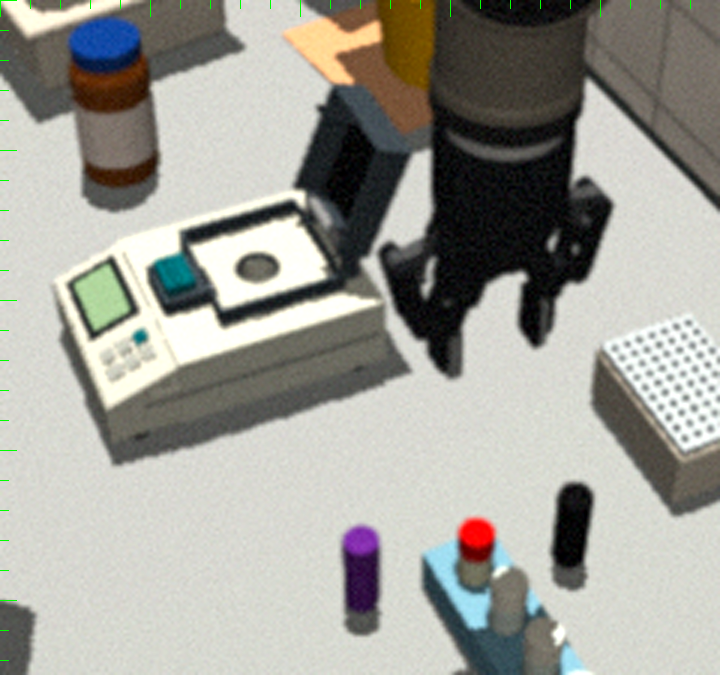

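View pics/t7.png

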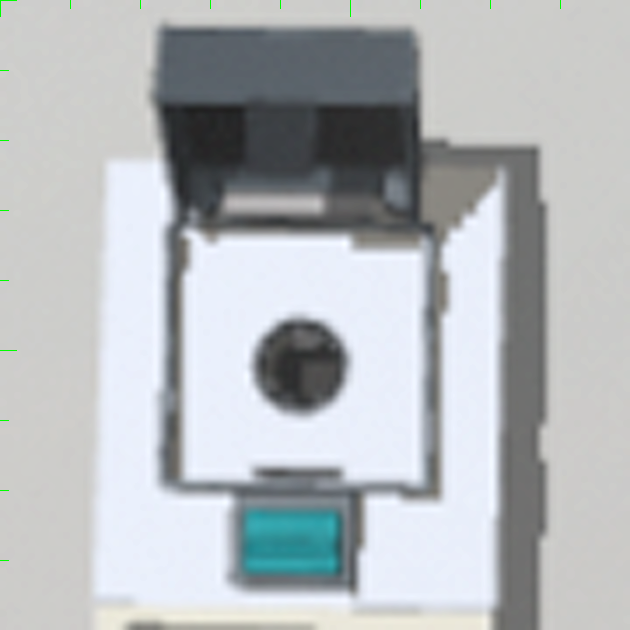

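The lid is fully open, the latch is back up and the vial is undisturbed. The well shows at top crop (300,366). Next I'll compute the well centre and check the tool offset.

Run:
```python
from h import *
f=lambda o,s,p:[o[0]+(p[0]+.5)/s-.5,o[1]+(p[1]+.5)/s-.5]
t=f((200,190),7,(300,366)); s1=f((145,125),3,(258,267)); s2=f((155,135),6,(455,473))
print(atz("top",*t,.072),atz("side",*s1,.072),atz("side",*s2,.072),tri(s2,t))
a=-.042;print(.4934+.034*np.cos(a),.1312+.034*np.sin(a))
for z in (.20,.22,.24,.26):
  for dx in(-.035,.0,.035): print(z,dx,(proj("side",[.5554+dx,-.1735,z])-[145,125])*3)
```

```text
[0.5276066  0.12946116 0.072     ] [0.52805594 0.13059703 0.072     ] [0.52787116 0.13164605 0.072     ] (array([0.52727001, 0.12938549, 0.07416145]), np.float64(0.00044408334931565817))
0.5273700164079768 0.1297724197949724
0.2 -0.035 [[434.12682757 422.45358144]]
0.2 0.0 [[485.14941449 403.10430662]]
0.2 0.035 [[534.91100557 384.18521478]]
0.22 -0.035 [[434.87724565 399.95108059]]
0.22 0.0 [[486.63057933 380.59060557]]
0.22 0.035 [[537.08036047 361.67600185]]
0.24 -0.035 [[435.6486674  376.76840676]]
0.24 0.0 [[488.15076867 357.40857983]]
0.24 0.035 [[539.30486157 338.51084035]]
0.26 -0.035 [[436.44183955 352.87869657]]
0.26 0.0 [[489.71124305 333.53246629]]
0.26 0.035 [[541.58618276 314.66507905]]
```

>>> send_rows:
  dp:
    - [0,0.03,0]
    - [0,0.08,0]
    - [0,0.125,0]
    - [0,0.15,0]
    - [0,0.155,0]
    - [0,0.155,0]
  angular:
    - [0,0,0]
    - [0,0,0]
    - [0,0,0]
    - [0,0,0]
    - [0,0,0]
    - [0,0,0]
  jaw: [0.05,0.05,0.05,0.05,0.05,0.05]

```text
t: 12.32
eef_pos: [0.5557, -0.1731, 0.0661]
orientation: [-1.209, 1.207, -1.209]
wrist_force: [0.7, 0.3, 0.1]
width: 0.05
```

Run:
```python
from h import *
s=arm.state();print(s['wrist_force'],s['eef_pos'])
crop("side",250,245,110,90,7,"pics/s8.png")
```

```text
[0.6908742  0.28917504 0.05561848] [ 0.55565933 -0.17312947  0.06611431]
```

View pics/s8.png

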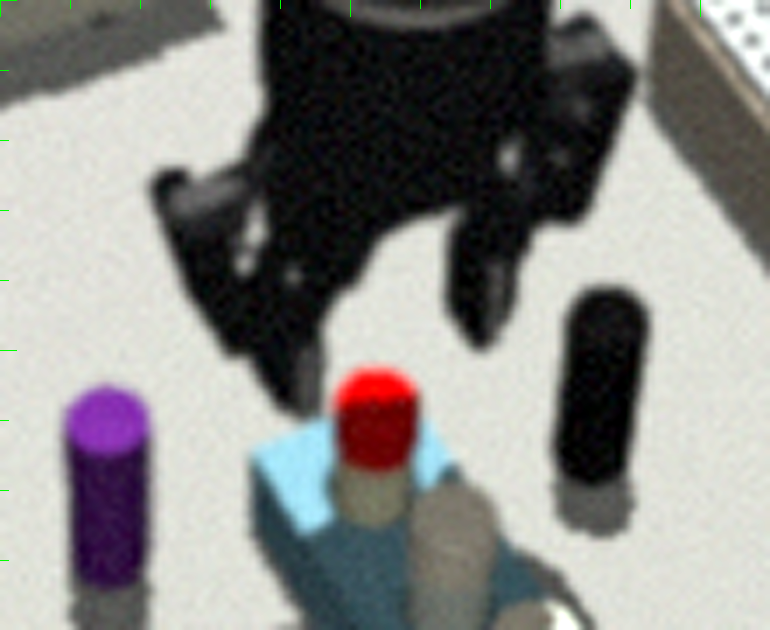

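>>> send_rows:
  dp:
    - [0,0.015,0]
    - [0,0.028,0]
    - [0,0.03,0]
    - [0,0.03,0]
    - [0,0.03,0]
    - [0,0.03,0]
    - [0,0.03,0]
    - [0,0.03,0]
    - [0,0.03,0]
  angular:
    - [0,0,0]
    - [0,0,0]
    - [0,0,0]
    - [0,0,0]
    - [0,0,0]
    - [0,0,0]
    - [0,0,0]
    - [0,0,0]
    - [0,0,0]
  jaw: [0.05,0.05,0.05,0.05,0.04,0.03,0.02,0.02,0.02]
  newtons: 25

```text
t: 13.5
eef_pos: [0.5554, -0.1731, 0.0359]
orientation: [-1.209, 1.209, -1.21]
wrist_force: [-0.6, 0.4, 3.9]
width: 0.024
```

Run:
```python
from h import *
s=arm.state();print(s['wrist_force'],s['eef_pos'],s['width'])
crop("side",250,245,110,90,7,"pics/s9.png")
```

```text
[-0.59408646  0.39957768  3.9250468 ] [ 0.55536818 -0.17308937  0.03589028] 0.024029616262685512
```

View pics/s9.png

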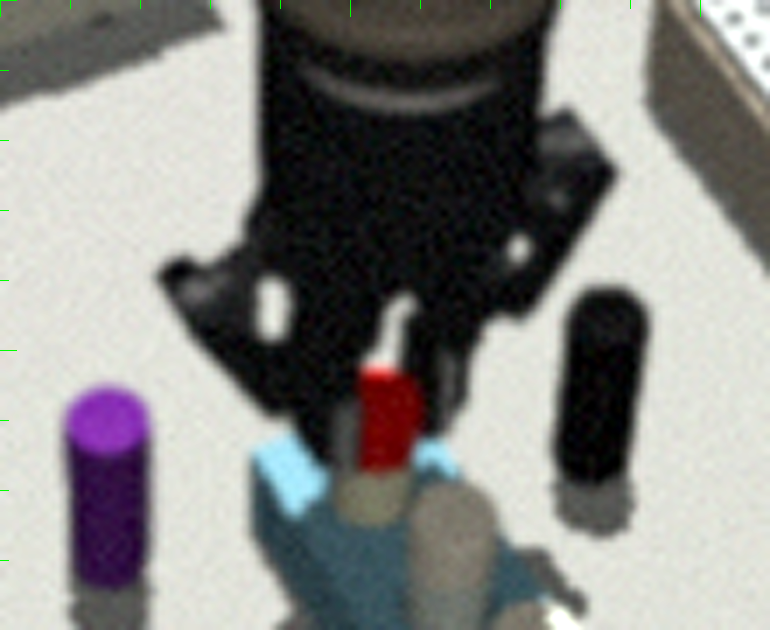

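The vial is held on its cap (width 24 mm) and the neighbouring vials are clear. Lift and check.

>>> send_rows:
  dp:
    - [0,-0.01,0]
    - [0,-0.03,0]
    - [0,-0.06,0]
    - [0,-0.1,0]
    - [0,-0.13,0]
    - [0,-0.14,0]
    - [0,-0.14,0]
  angular:
    - [0,0,0]
    - [0,0,0]
    - [0,0,0]
    - [0,0,0]
    - [0,0,0]
    - [0,0,0]
    - [0,0,0]
  jaw: [0.02,0.02,0.02,0.02,0.02,0.02,0.02]

```text
t: 14.42
eef_pos: [0.555, -0.1729, 0.1754]
orientation: [-1.209, 1.209, -1.209]
wrist_force: [-1.3, -0.9, -0.8]
width: 0.024
```

>>> send_rows:
  dp:
    - [-0.02,0,-0.002]
    - [-0.06,0,-0.006]
    - [-0.11,0,-0.01]
    - [-0.16,0,-0.015]
    - [-0.21,0,-0.02]
    - [-0.255,0,-0.024]
    - [-0.285,0,-0.027]
    - [-0.3028,0,-0.028]
    - [-0.3028,0,-0.028]
    - [-0.3028,0,-0.028]
  angular:
    - [0,0,0]
    - [0,0.01,0]
    - [0,0.02,0]
    - [0,0.03,0]
    - [0,0.04,0]
    - [0,0.042,0]
    - [0,0.042,0]
    - [0,0.042,0]
    - [0,0.042,0]
    - [0,0.042,0]
  jaw: [0.02,0.02,0.02,0.02,0.02,0.02,0.02,0.02,0.02,0.02]

```text
t: 15.68
eef_pos: [0.5271, 0.129, 0.1751]
orientation: [-1.19, 1.241, -1.24]
wrist_force: [-0.3, -0.2, -0.4]
width: 0.0236
```

Run:
```python
from h import *
s=arm.state();print(s['wrist_force'],s['eef_pos'],s['width'],R.from_rotvec(s['orientation']).as_matrix().round(3))
crop("side",165,115,130,120,6,"pics/s10.png")
p=s['eef_pos']
for z in (.145,.155,.215): print(z,(proj("side",[p[0],p[1],z])-[165,115])*6)
```

```text
[-0.26903064 -0.21726484 -0.43903784] [0.52705873 0.12901169 0.17513404] 0.023611922221409818 [[-0.043 -0.001  0.999]
 [-0.999 -0.    -0.043]
 [ 0.    -1.    -0.001]]
0.145 [[382.86418992 451.8814104 ]]
0.155 [[381.39023566 431.32162488]]
0.215 [[372.27522868 303.01075775]]
```

View pics/s10.png

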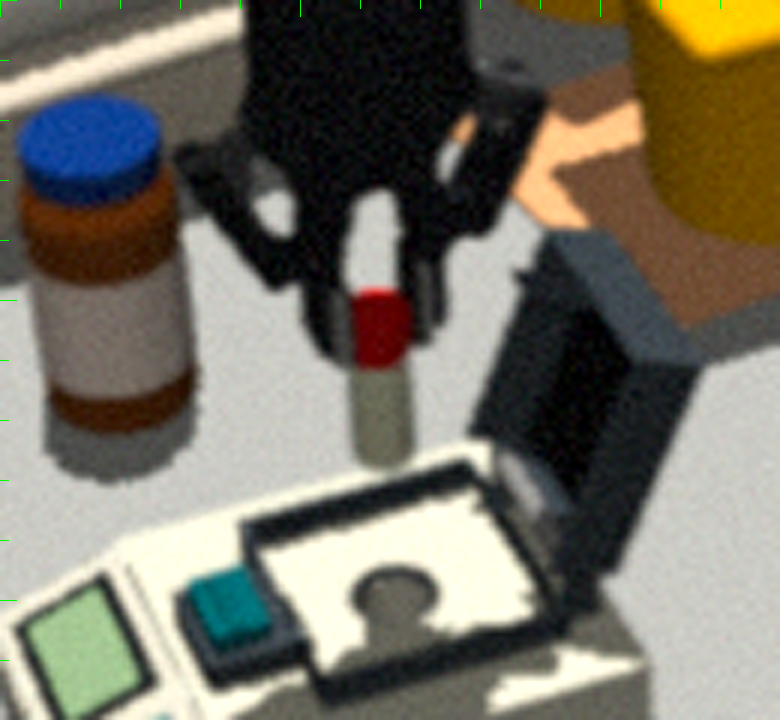

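The vial hangs upright with its bottom at z≈0.145. The knuckles reach about 57 mm along x, which is too close to the open lid, so I'll turn the jaws along y before lowering.

>>> send_rows:
  dp:
    - [0,0,0]
    - [0,0,0]
    - [0,0,0]
    - [0,0,0]
    - [0,0,0]
    - [0,0,0]
    - [0,0,0]
    - [0,0,0]
    - [0,0,0]
    - [0,0,0]
    - [0,0,0]
  angular:
    - [0,-0.1,0]
    - [0,-0.25,0]
    - [0,-0.42,0]
    - [0,-0.6,0]
    - [0,-0.78,0]
    - [0,-0.96,0]
    - [0,-1.14,0]
    - [0,-1.32,0]
    - [0,-1.48,0]
    - [0,-1.571,0]
    - [0,-1.571,0]
  jaw: [0.02,0.02,0.02,0.02,0.02,0.02,0.02,0.02,0.02,0.02,0.02]

```text
t: 17.1
eef_pos: [0.5273, 0.1287, 0.1755]
orientation: [-1.571, 0.035, -0.035]
wrist_force: [-0.4, -0.5, 0.3]
width: 0.0239
```

Run:
```python
from h import *
s=arm.state();print(s['wrist_force'],s['eef_pos'],s['width'],R.from_rotvec(s['orientation']).as_matrix().round(3))
crop("side",165,115,130,120,6,"pics/s11.png")
p=s['eef_pos']
for z in (.145,.155,.215): print(z,(proj("side",[p[0],p[1],z])-[165,115])*6)
```

```text
[-0.37601424 -0.49661003  0.2684392 ] [0.52729924 0.12872775 0.17546484] 0.023876131576736494 [[ 0.999 -0.     0.044]
 [-0.044 -0.     0.999]
 [-0.    -1.    -0.   ]]
0.145 [[383.75627956 452.13692923]]
0.155 [[382.2871577  431.57661907]]
0.215 [[373.2020266  303.26173808]]
```

View pics/s11.png

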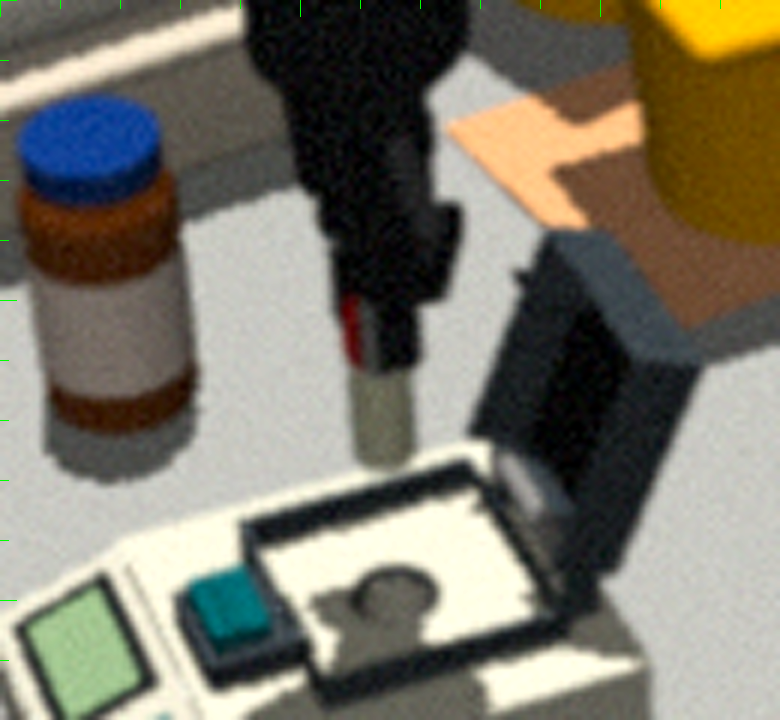

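>>> send_rows:
  dp:
    - [0,0.02,0.001]
    - [0,0.045,0.001]
    - [0,0.06,0.001]
    - [0,0.065,0.001]
    - [0,0.065,0.001]
  angular:
    - [0,0,0]
    - [0,0,0]
    - [0,0,0]
    - [0,0,0]
    - [0,0,0]
  jaw: [0.02,0.02,0.02,0.02,0.02]

```text
t: 17.77
eef_pos: [0.5274, 0.1307, 0.1107]
orientation: [-1.57, 0.033, -0.033]
wrist_force: [-0.3, -0.1, -0.6]
width: 0.0238
```

Run:
```python
from h import *
s=arm.state();print(s['wrist_force'],s['eef_pos'],s['width'])
crop("side",195,155,75,75,9,"pics/s12.png")
p=s['eef_pos']
print((proj("side",[[p[0],p[1],.08],[.5274,.1296,.072]])-[195,155])*9)
```

```text
[-0.28463374 -0.0952247  -0.55997316] [0.5273875  0.13072829 0.11070386] 0.02378407231389919
[[316.76400367 505.73982023]
 [320.18673622 531.11426843]]
```

View pics/s12.png

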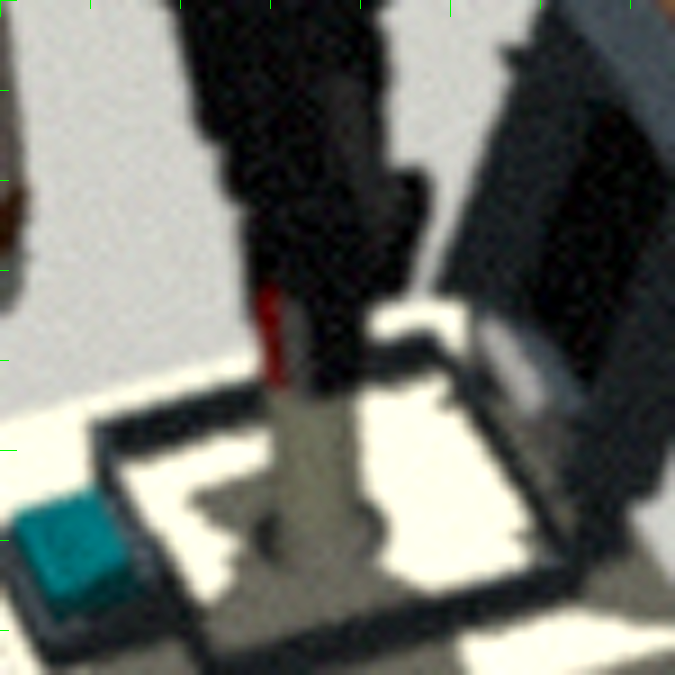

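>>> send_rows:
  dp:
    - [0,0.004,-0.0008]
    - [0,0.009,-0.0008]
    - [0,0.013,-0.0008]
    - [0,0.013,-0.0008]
  angular:
    - [0,0,0]
    - [0,0,0]
    - [0,0,0]
    - [0,0,0]
  jaw: [0.02,0.02,0.02,0.02]

```text
t: 18.32
eef_pos: [0.5268, 0.13, 0.0971]
orientation: [-1.571, 0.034, -0.032]
wrist_force: [-0.8, -0.3, -1.0]
width: 0.0242
```

>>> send_rows:
  dp:
    - [0,0.003,0]
    - [0,0.006,0]
    - [0,0.008,0]
    - [0,0.008,0]
  angular:
    - [0,0,0]
    - [0,0,0]
    - [0,0,0]
    - [0,0,0]
  jaw: [0.02,0.02,0.02,0.02]

```text
t: 18.82
eef_pos: [0.527, 0.13, 0.0893]
orientation: [-1.57, 0.033, -0.033]
wrist_force: [-0.7, -0.5, -0.3]
width: 0.0239
```

>>> send_rows:
  dp:
    - [0,0.002,0]
    - [0,0.004,0]
    - [0,0.004,0]
  angular:
    - [0,0,0]
    - [0,0,0]
    - [0,0,0]
  jaw: [0.02,0.02,0.02]

```text
t: 19.2
eef_pos: [0.527, 0.13, 0.0853]
orientation: [-1.571, 0.033, -0.033]
wrist_force: [-0.2, -0.1, -0.7]
width: 0.0238
```

>>> send_rows:
  dp:
    - [0,0.002,0]
    - [0,0.004,0]
    - [0,0.004,0]
  angular:
    - [0,0,0]
    - [0,0,0]
    - [0,0,0]
  jaw: [0.02,0.02,0.02]

```text
t: 19.58
eef_pos: [0.5269, 0.1301, 0.0814]
orientation: [-1.57, 0.033, -0.033]
wrist_force: [-1.3, -0.4, 1.3]
width: 0.0238
```

>>> send_rows:
  dp:
    - [0,0.002,0]
    - [0,0.003,0]
    - [0,0.003,0]
  angular:
    - [0,0,0]
    - [0,0,0]
    - [0,0,0]
  jaw: [0.02,0.02,0.02]

```text
t: 19.95
eef_pos: [0.5271, 0.13, 0.0785]
orientation: [-1.57, 0.033, -0.033]
wrist_force: [-1.4, 0.7, 2.1]
width: 0.0239
```

>>> send_rows:
  dp:
    - [0,0.002,0]
    - [0,0.003,0]
    - [0,0.003,0]
  angular:
    - [0,0,0]
    - [0,0,0]
    - [0,0,0]
  jaw: [0.02,0.02,0.02]

```text
t: 20.32
eef_pos: [0.527, 0.13, 0.0752]
orientation: [-1.57, 0.033, -0.033]
wrist_force: [-1.0, 0.5, 1.2]
width: 0.0239
```

>>> send_rows:
  dp:
    - [0,0.002,0]
    - [0,0.003,0]
    - [0,0.003,0]
  angular:
    - [0,0,0]
    - [0,0,0]
    - [0,0,0]
  jaw: [0.02,0.02,0.02]

```text
t: 20.7
eef_pos: [0.527, 0.13, 0.0723]
orientation: [-1.571, 0.033, -0.033]
wrist_force: [-1.0, 1.3, -0.2]
width: 0.0238
```

>>> send_rows:
  dp:
    - [0,0.002,0]
    - [0,0.003,0]
    - [0,0.003,0]
  angular:
    - [0,0,0]
    - [0,0,0]
    - [0,0,0]
  jaw: [0.02,0.02,0.02]

```text
t: 21.08
eef_pos: [0.527, 0.13, 0.0693]
orientation: [-1.57, 0.033, -0.033]
wrist_force: [-1.9, 0.8, -0.0]
width: 0.0239
```

Run:
```python
from h import *
s=arm.state();print(s['wrist_force'],s['eef_pos'],s['width'])
crop("side",195,155,75,75,9,"pics/s13.png")
p=s['eef_pos']
print((proj("side",[[p[0],p[1],p[2]+.04],[p[0],p[1],p[2]+.02],[.5274,.1296,.072]])-[195,155])*9)
```

```text
[-1.88105596  0.81862959 -0.0080139 ] [0.52698166 0.13002451 0.06928264] 0.02388811560930591
[[310.1927166  422.93235194]
 [314.44190701 481.2394099 ]
 [320.18673622 531.11426843]]
```

View pics/s13.png

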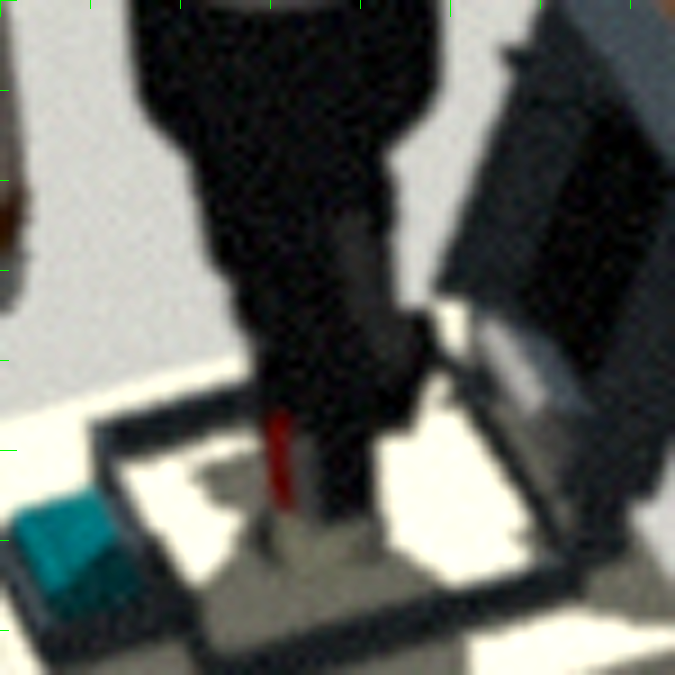

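>>> send_rows:
  dp:
    - [0,0.002,0]
    - [0,0.004,0]
    - [0,0.004,0]
  angular:
    - [0,0,0]
    - [0,0,0]
    - [0,0,0]
  jaw: [0.02,0.02,0.02]

```text
t: 21.5
eef_pos: [0.5269, 0.13, 0.0651]
orientation: [-1.57, 0.033, -0.032]
wrist_force: [-1.0, 0.7, 0.2]
width: 0.0238
```

>>> send_rows:
  dp:
    - [0,0.002,0]
    - [0,0.004,0]
    - [0,0.004,0]
  angular:
    - [0,0,0]
    - [0,0,0]
    - [0,0,0]
  jaw: [0.02,0.02,0.02]

```text
t: 21.88
eef_pos: [0.5269, 0.13, 0.0611]
orientation: [-1.571, 0.033, -0.032]
wrist_force: [-2.0, 0.6, -1.6]
width: 0.0234
```

Run:
```python
from h import *
s=arm.state();print(s['wrist_force'],s['eef_pos'],s['width'])
crop("side",195,155,75,75,9,"pics/s14.png")
```

```text
[-1.99661659  0.62948182 -1.5844937 ] [0.52692697 0.13001784 0.06109918] 0.023382942495592578
```

View pics/s14.png

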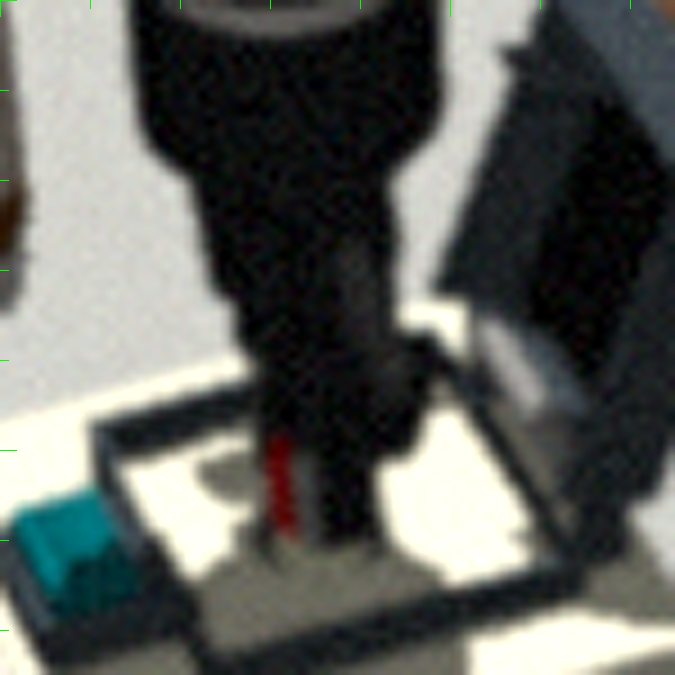

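>>> send_rows:
  dp:
    - [0,0.002,0]
    - [0,0.004,0]
    - [0,0.004,0]
  angular:
    - [0,0,0]
    - [0,0,0]
    - [0,0,0]
  jaw: [0.02,0.02,0.02]

```text
t: 22.3
eef_pos: [0.5269, 0.13, 0.0571]
orientation: [-1.57, 0.033, -0.032]
wrist_force: [-1.2, -0.0, -1.6]
width: 0.024
```

>>> send_rows:
  dp:
    - [0,0,0]
    - [0,0,0]
    - [0,0,0]
    - [0,0,0]
    - [0,-0.02,0]
    - [0,-0.05,0]
    - [0,-0.07,0]
    - [0,-0.07,0]
  angular:
    - [0,0,0]
    - [0,0,0]
    - [0,0,0]
    - [0,0,0]
    - [0,0,0]
    - [0,0,0]
    - [0,0,0]
    - [0,0,0]
  jaw: [0.028,0.036,0.036,0.036,0.036,0.036,0.036,0.036]

```text
t: 23.3
eef_pos: [0.5282, 0.1301, 0.1289]
orientation: [-1.57, 0.03, -0.036]
wrist_force: [-0.2, 0.4, -0.3]
width: 0.0359
```

Run:
```python
from h import *
s=arm.state();print(s['wrist_force'],s['eef_pos'],s['width'])
crop("side",195,155,75,75,9,"pics/s15.png")
print((proj("side",[[.5274,.1296,.092],[.5274,.1296,.102],[.5274,.1296,.072]])-[195,155])*9)
```

```text
[-0.1937499   0.42478349 -0.33832613] [0.52817635 0.13011773 0.12889313] 0.03593838466226653
[[316.02354411 473.9009492 ]
 [313.91471643 444.82030769]
 [320.18673622 531.11426843]]
```

View pics/s15.png

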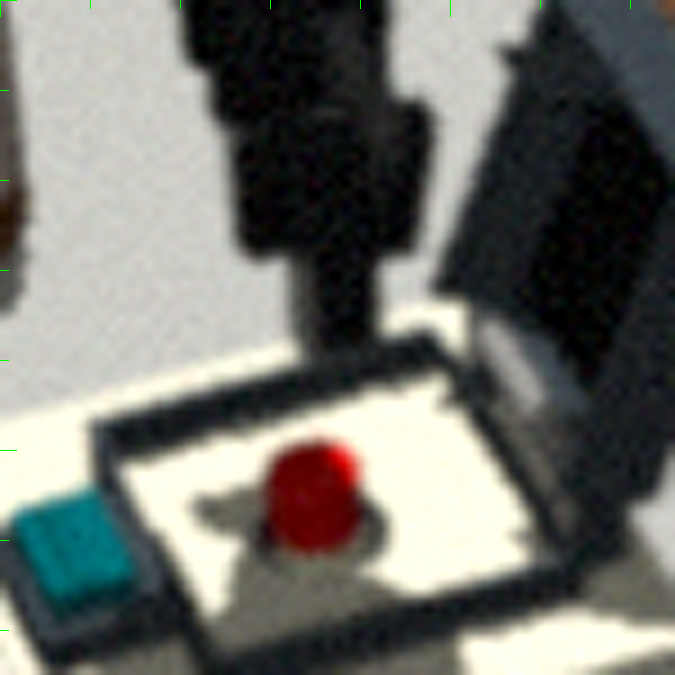

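The vial dropped to about its home position when released (cap top at crop y≈472, 474 expected). I'll confirm with a gentle push using closed fingers.

>>> send_rows:
  dp:
    - [0,0,0.0]
    - [0,0,0]
    - [0,0.01,0]
    - [0,0.03,0]
    - [0,0.045,0]
    - [0,0.05,0]
    - [0,0.05,0]
  angular:
    - [0,0,0]
    - [0,0,0]
    - [0,0,0]
    - [0,0,0]
    - [0,0,0]
    - [0,0,0]
    - [0,0,0]
  jaw: [0.015,0,0,0,0,0,0]

```text
t: 24.22
eef_pos: [0.5271, 0.13, 0.0772]
orientation: [-1.571, 0.033, -0.032]
wrist_force: [0.9, 0.1, 0.2]
width: 0.0003
```

>>> send_rows:
  dp:
    - [0,0.002,0]
    - [0,0.003,0]
    - [0,0.003,0]
  angular:
    - [0,0,0]
    - [0,0,0]
    - [0,0,0]
  jaw: [0,0,0]

```text
t: 24.6
eef_pos: [0.5272, 0.13, 0.0747]
orientation: [-1.57, 0.032, -0.033]
wrist_force: [-0.7, -1.0, 0.1]
width: -0.0003
```

>>> send_rows:
  dp:
    - [0,0.001,0]
    - [0,0.0015,0]
    - [0,0.0015,0]
  angular:
    - [0,0,0]
    - [0,0,0]
    - [0,0,0]
  jaw: [0,0,0]

```text
t: 24.98
eef_pos: [0.5274, 0.13, 0.0732]
orientation: [-1.57, 0.032, -0.033]
wrist_force: [0.7, 0.1, 3.2]
width: 0.0002
```

>>> send_rows:
  dp:
    - [0,0.0005,0]
    - [0,0.0005,0]
  angular:
    - [0,0,0]
    - [0,0,0]
  jaw: [0,0]

```text
t: 25.22
eef_pos: [0.5274, 0.13, 0.0726]
orientation: [-1.57, 0.032, -0.033]
wrist_force: [1.3, 0.3, 3.0]
width: -0.0005
```

>>> send_rows:
  dp:
    - [0,0.0005,0]
    - [0,0.0005,0]
  angular:
    - [0,0,0]
    - [0,0,0]
  jaw: [0,0]

```text
t: 25.48
eef_pos: [0.5274, 0.13, 0.072]
orientation: [-1.57, 0.032, -0.033]
wrist_force: [0.9, -0.1, 3.5]
width: -0.0003
```

>>> send_rows:
  dp:
    - [0,0.0005,0]
    - [0,0.001,0]
    - [0,0.001,0]
  angular:
    - [0,0,0]
    - [0,0,0]
    - [0,0,0]
  jaw: [0,0,0]

```text
t: 25.85
eef_pos: [0.5274, 0.13, 0.0713]
orientation: [-1.57, 0.032, -0.033]
wrist_force: [1.5, 0.6, 4.9]
width: -0.0004
```

>>> send_rows:
  dp:
    - [0,0.0005,0]
    - [0,0.001,0]
    - [0,0.001,0]
  angular:
    - [0,0,0]
    - [0,0,0]
    - [0,0,0]
  jaw: [0,0,0]

```text
t: 26.22
eef_pos: [0.5275, 0.1301, 0.0712]
orientation: [-1.57, 0.032, -0.034]
wrist_force: [-1.0, 0.1, 12.3]
width: -0.0
```

A firm stop at 12 N, at the height predicted for home, so the vial is seated. Next I'll rise, pass over the open lid and come down behind it.

>>> send_rows:
  dp:
    - [0,-0.02,0]
    - [0,-0.06,0]
    - [0,-0.105,0]
    - [0,-0.136,0]
    - [0.03,-0.14,0]
    - [0.075,-0.14,0]
    - [0.12,-0.14,0]
    - [0.143,-0.14,0]
    - [0.143,-0.14,0]
    - [0.143,-0.14,0]
  angular:
    - [0,0,0]
    - [0,0,0]
    - [0,0,0]
    - [0,0,0]
    - [0,0,0]
    - [0,0,0]
    - [0,0,0]
    - [0,0,0]
    - [0,0,0]
    - [0,0,0]
  jaw: [0,0,0,0,0,0,0,0,0,0]

```text
t: 27.48
eef_pos: [0.6688, 0.1242, 0.2092]
orientation: [-1.571, 0.035, -0.031]
wrist_force: [-0.2, -0.3, -0.4]
width: 0.0
```

Run:
```python
from h import *
s=arm.state();print(s['wrist_force'],s['eef_pos'],s['q'])
crop("side",165,85,120,150,5,"pics/s16.png")
d=eyes.read_camera("top");crop("top",195,160,110,110,6,"pics/t16.png",d)
```

```text
[-0.15465199 -0.31483242 -0.44939872] [0.66877825 0.12418216 0.20924221] [ 7.09306253e-02  6.42914083e-01  1.02609337e+00  2.18151487e-04
  1.47495916e+00 -1.45828197e+00]
```

View pics/s16.png

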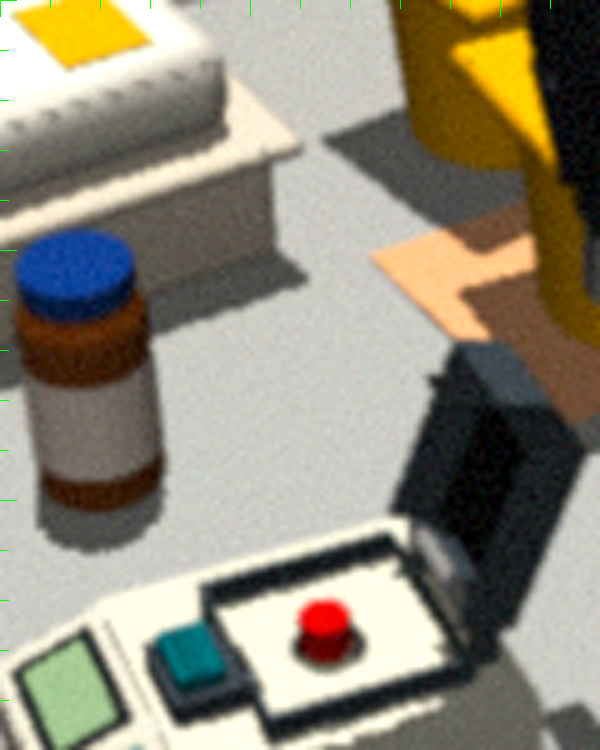

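View pics/t16.png

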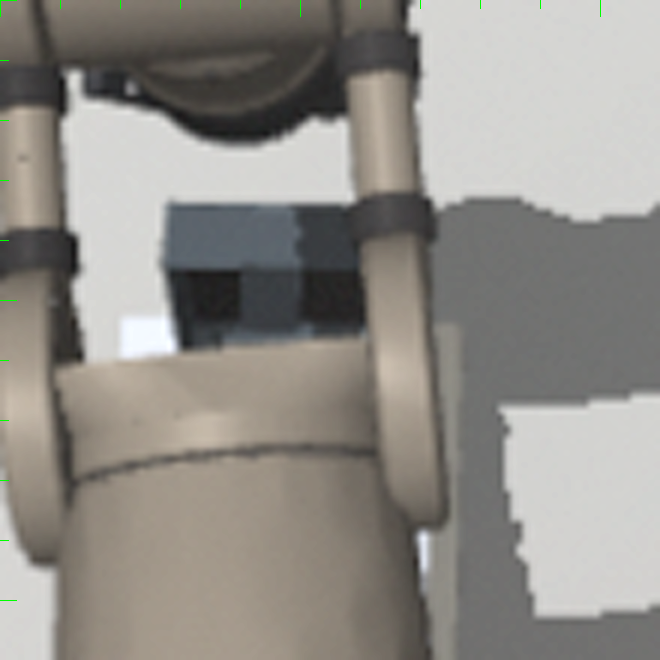

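The vial stands upright and seated, and the tool is behind the lid. Lower, then swing the lid over.

>>> send_rows:
  dp:
    - [0,0.02,0]
    - [0,0.045,0]
    - [0,0.064,0]
    - [0,0.064,0]
  angular:
    - [0,0,0]
    - [0,0,0]
    - [0,0,0]
    - [0,0,0]
  jaw: [0,0,0,0]

```text
t: 28.08
eef_pos: [0.6684, 0.1241, 0.1449]
orientation: [-1.571, 0.035, -0.03]
wrist_force: [0.1, 0.6, -0.5]
width: 0.0001
```

>>> send_rows:
  dp:
    - [-0.01,0,0]
    - [-0.02,0,0]
    - [-0.03,0,0]
    - [-0.04,0,0]
    - [-0.05,0,0]
    - [-0.05,0,0]
  angular:
    - [0,0,0]
    - [0,0,0]
    - [0,0,0]
    - [0,0,0]
    - [0,0,0]
    - [0,0,0]
  jaw: [0,0,0,0,0,0]

```text
t: 28.82
eef_pos: [0.6191, 0.1262, 0.1461]
orientation: [-1.571, 0.033, -0.032]
wrist_force: [0.9, -0.1, -0.5]
width: 0.0001
```

Run:
```python
from h import *
s=arm.state();print(s['wrist_force'],s['eef_pos'])
crop("side",165,105,130,130,5,"pics/s17.png")
```

```text
[ 0.86530951 -0.05728365 -0.48852806] [0.61912485 0.126222   0.14606064]
```

View pics/s17.png

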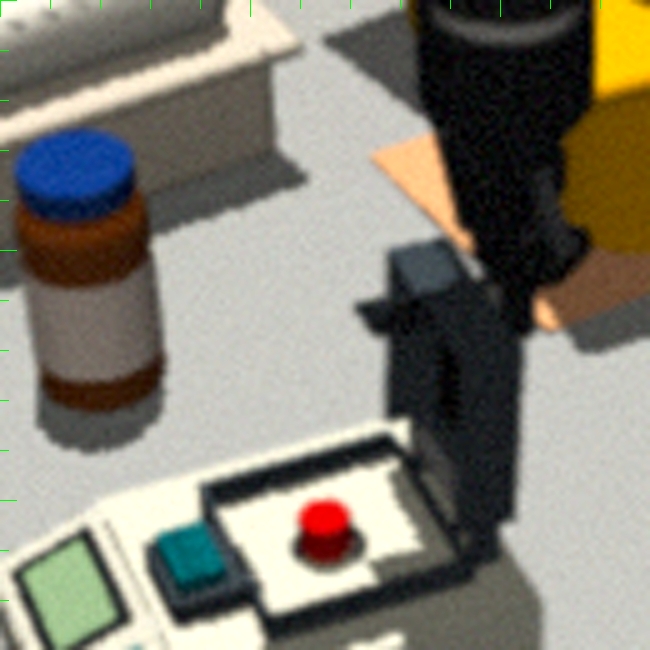

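The lid is past vertical with the finger behind it. Continue along the arc.

>>> send_rows:
  dp:
    - [-0.014,-0.006,0]
    - [-0.026,-0.011,0]
    - [-0.037,-0.013,0]
    - [-0.049,-0.011,0]
    - [-0.061,-0.008,0]
    - [-0.072,-0.001,0]
    - [-0.072,-0.001,0]
  angular:
    - [0,0,0]
    - [0,0,0]
    - [0,0,0]
    - [0,0,0]
    - [0,0,0]
    - [0,0,0]
    - [0,0,0]
  jaw: [0,0,0,0,0,0,0]

```text
t: 29.75
eef_pos: [0.5469, 0.1293, 0.1472]
orientation: [-1.57, 0.033, -0.032]
wrist_force: [0.8, 0.5, 1.9]
width: 0.0001
```

Run:
```python
from h import *
s=arm.state();print(s['wrist_force'],s['eef_pos'])
crop("side",165,105,130,130,5,"pics/s18.png")
```

```text
[0.75838072 0.47168624 1.94085484] [0.5469124  0.12926004 0.14721142]
```

View pics/s18.png

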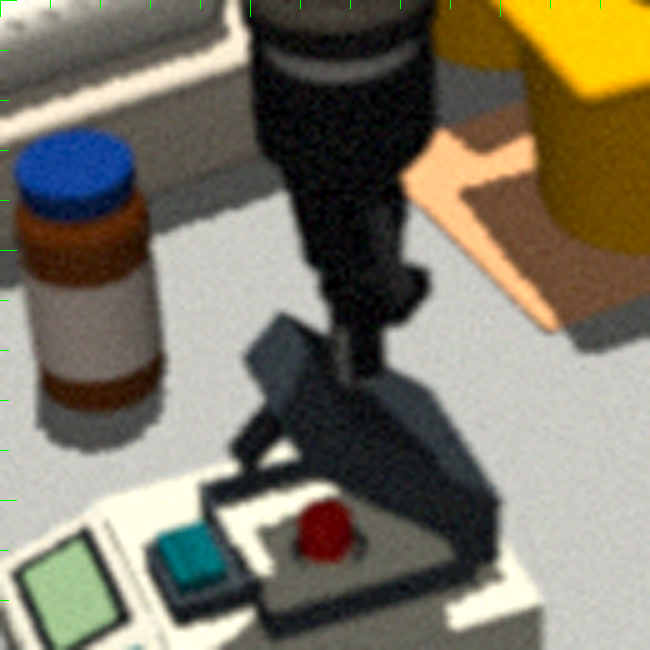

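>>> send_rows:
  dp:
    - [-0.006,0.004,0]
    - [-0.012,0.01,0]
    - [-0.02,0.019,0]
    - [-0.027,0.028,0]
    - [-0.034,0.036,0]
    - [-0.041,0.041,0]
    - [-0.041,0.041,0]
  angular:
    - [0,0,0]
    - [0,0,0]
    - [0,0,0]
    - [0,0,0]
    - [0,0,0]
    - [0,0,0]
    - [0,0,0]
  jaw: [0,0,0,0,0,0,0]

```text
t: 30.68
eef_pos: [0.506, 0.1309, 0.1055]
orientation: [-1.571, 0.034, -0.031]
wrist_force: [-0.7, -1.1, 1.6]
width: 0.0
```

Run:
```python
from h import *
s=arm.state();print(s['wrist_force'],s['eef_pos'])
crop("side",165,105,130,130,5,"pics/s19.png")
```

```text
[-0.66234718 -1.0610936   1.59785987] [0.50597491 0.13085945 0.10552063]
```

View pics/s19.png

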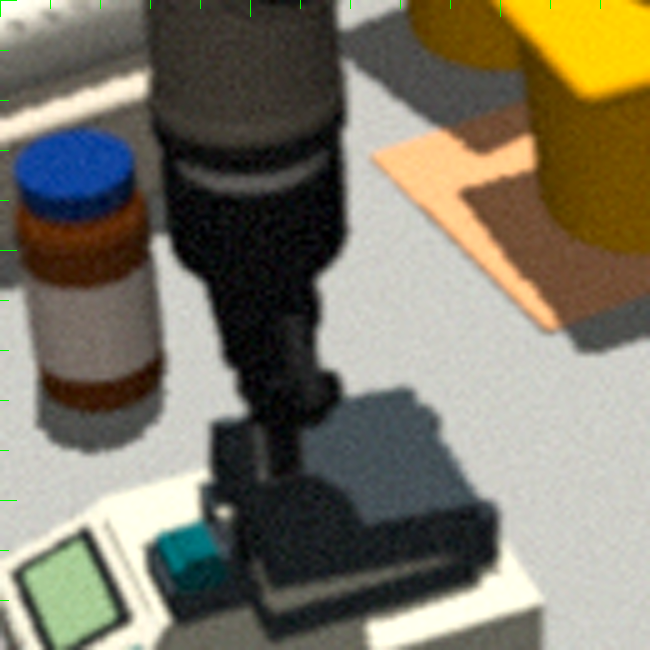

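>>> send_rows:
  dp:
    - [-0.002,0.002,0]
    - [-0.004,0.004,0]
    - [-0.004,0.005,0]
    - [-0.004,0.005,0]
  angular:
    - [0,0,0]
    - [0,0,0]
    - [0,0,0]
    - [0,0,0]
  jaw: [0,0,0,0]

```text
t: 31.22
eef_pos: [0.503, 0.131, 0.1009]
orientation: [-1.57, 0.033, -0.032]
wrist_force: [0.1, 0.3, 1.5]
width: 0.0002
```

>>> send_rows:
  dp:
    - [0,0.001,0]
    - [0,0.0015,0]
    - [0,0.0015,0]
  angular:
    - [0,0,0]
    - [0,0,0]
    - [0,0,0]
  jaw: [0,0,0]

```text
t: 31.6
eef_pos: [0.5028, 0.131, 0.0998]
orientation: [-1.57, 0.033, -0.032]
wrist_force: [-2.6, 0.7, 5.2]
width: 0.0002
```

>>> send_rows:
  dp:
    - [0,0.0005,0]
    - [0,0.001,0]
    - [0,0.001,0]
  angular:
    - [0,0,0]
    - [0,0,0]
    - [0,0,0]
  jaw: [0,0,0]

```text
t: 31.98
eef_pos: [0.5028, 0.1311, 0.0996]
orientation: [-1.57, 0.033, -0.033]
wrist_force: [-4.3, -0.7, 11.3]
width: 0.0002
```

>>> send_rows:
  dp:
    - [0,0.0003,0]
    - [0,0.0003,0]
  angular:
    - [0,0,0]
    - [0,0,0]
  jaw: [0,0]

```text
t: 32.22
eef_pos: [0.5029, 0.1311, 0.0995]
orientation: [-1.57, 0.033, -0.033]
wrist_force: [-5.5, 0.7, 13.3]
width: 0.0006
```

Run:
```python
from h import *
s=arm.state();print(s['wrist_force'],s['ft_torque'],s['eef_pos'])
crop("side",195,165,75,75,9,"pics/s20.png")
```

```text
[-5.50837205  0.65076648 13.34367326] [-0.07743086  0.97117385  0.02520157] [0.5028565  0.13108288 0.09950466]
```

View pics/s20.png

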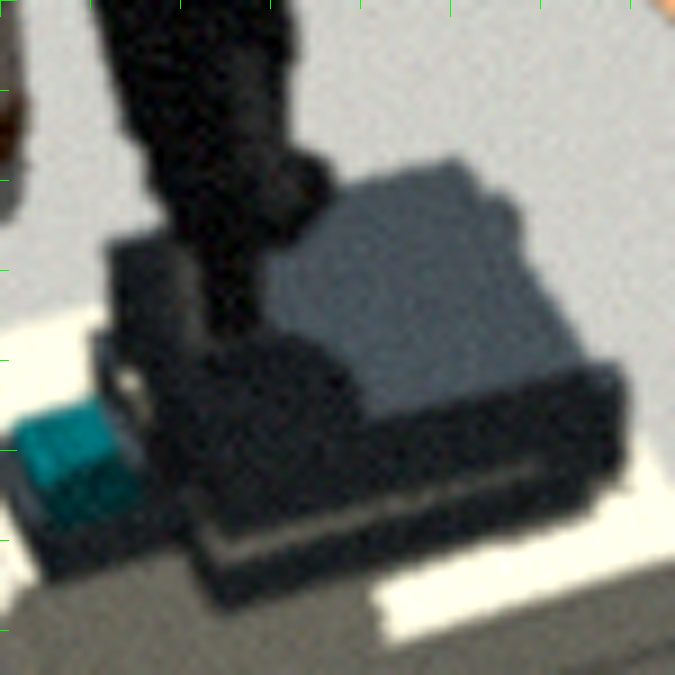

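The lid is at the detent, about 4–5 mm open. Friction is pulling the finger forward, so I'll follow 1.5 mm in -x and press slightly more.

>>> send_rows:
  dp:
    - [-0.0015,0,0]
    - [-0.0015,0.0,0]
  angular:
    - [0,0,0]
    - [0,0,0]
  jaw: [0,0]

```text
t: 32.52
eef_pos: [0.5028, 0.1311, 0.0996]
orientation: [-1.57, 0.03, -0.035]
wrist_force: [-0.7, 0.0, 10.9]
width: 0.0001
```

>>> send_rows:
  dp:
    - [0,0.0003,0]
    - [0,0.0003,0]
  angular:
    - [0,0,0]
    - [0,0,0]
  jaw: [0,0]

```text
t: 32.78
eef_pos: [0.5028, 0.1311, 0.0995]
orientation: [-1.57, 0.03, -0.035]
wrist_force: [-1.7, -0.2, 12.3]
width: -0.0
```

>>> send_rows:
  dp:
    - [0,0.0003,0]
    - [0,0.0003,0]
  angular:
    - [0,0,0]
    - [0,0,0]
  jaw: [0,0]

```text
t: 33.02
eef_pos: [0.5026, 0.1311, 0.099]
orientation: [-1.57, 0.031, -0.035]
wrist_force: [-0.1, -0.9, 10.6]
width: -0.0002
```

>>> send_rows:
  dp:
    - [0,0.0003,0]
    - [0,0.0003,0]
  angular:
    - [0,0,0]
    - [0,0,0]
  jaw: [0,0]

```text
t: 33.28
eef_pos: [0.5027, 0.1311, 0.0989]
orientation: [-1.57, 0.03, -0.035]
wrist_force: [-1.2, -1.3, 11.8]
width: 0.0001
```

>>> send_rows:
  dp:
    - [0,0.0003,0]
    - [0,0.0005,0]
    - [0,0.0005,0]
  angular:
    - [0,0,0]
    - [0,0,0]
    - [0,0,0]
  jaw: [0,0,0]

```text
t: 33.65
eef_pos: [0.5024, 0.1311, 0.0981]
orientation: [-1.57, 0.031, -0.035]
wrist_force: [-1.6, 0.1, 9.0]
width: -0.0001
```

>>> send_rows:
  dp:
    - [0,0.0003,0]
    - [0,0.0003,0]
  angular:
    - [0,0,0]
    - [0,0,0]
  jaw: [0,0]

```text
t: 33.9
eef_pos: [0.5021, 0.1311, 0.097]
orientation: [-1.57, 0.032, -0.034]
wrist_force: [-0.2, 0.3, 3.4]
width: -0.0001
```

>>> send_rows:
  dp:
    - [0,0.0005,0]
    - [0,0.001,0]
    - [0,0.001,0]
  angular:
    - [0,0,0]
    - [0,0,0]
    - [0,0,0]
  jaw: [0,0,0]

```text
t: 34.28
eef_pos: [0.5015, 0.1311, 0.0952]
orientation: [-1.571, 0.033, -0.032]
wrist_force: [0.9, 0.1, 1.1]
width: -0.0002
```

>>> send_rows:
  dp:
    - [0,0.0005,0]
    - [0,0.0008,0]
    - [0,0.0008,0]
  angular:
    - [0,0,0]
    - [0,0,0]
    - [0,0,0]
  jaw: [0,0,0]

```text
t: 34.65
eef_pos: [0.5014, 0.1311, 0.0946]
orientation: [-1.571, 0.033, -0.032]
wrist_force: [-0.9, -0.5, 1.1]
width: -0.0001
```

>>> send_rows:
  dp:
    - [0,0.0005,0]
    - [0,0.0008,0]
    - [0,0.0008,0]
  angular:
    - [0,0,0]
    - [0,0,0]
    - [0,0,0]
  jaw: [0,0,0]

```text
t: 35.02
eef_pos: [0.5013, 0.1311, 0.0939]
orientation: [-1.571, 0.033, -0.032]
wrist_force: [-1.6, -0.4, 3.0]
width: -0.0003
```

>>> send_rows:
  dp:
    - [0,0.0004,0]
    - [0,0.0004,0]
  angular:
    - [0,0,0]
    - [0,0,0]
  jaw: [0,0]

```text
t: 35.28
eef_pos: [0.5013, 0.1311, 0.0936]
orientation: [-1.57, 0.033, -0.032]
wrist_force: [-4.3, -0.7, 5.8]
width: 0.0002
```

>>> send_rows:
  dp:
    - [0,0.0004,0]
    - [0,0.0004,0]
  angular:
    - [0,0,0]
    - [0,0,0]
  jaw: [0,0]

```text
t: 35.52
eef_pos: [0.5013, 0.1311, 0.0934]
orientation: [-1.571, 0.033, -0.032]
wrist_force: [-4.3, -0.4, 7.0]
width: -0.0003
```

>>> send_rows:
  dp:
    - [0,-0.002,0]
    - [0,-0.006,0]
    - [0,-0.015,0]
    - [0,-0.04,0]
    - [0,-0.08,0]
    - [0,-0.12,0]
    - [-0.04,-0.14,0]
    - [-0.09,-0.14,0]
    - [-0.12,-0.14,0]
    - [-0.12,-0.14,0]
  angular:
    - [0,0,0]
    - [0,0,0]
    - [0,0,0]
    - [0,0,0]
    - [0,0,0]
    - [0,0,0]
    - [0,0,0]
    - [0,0,0]
    - [0,0,0]
    - [0,0,0]
  jaw: [0,0,0,0,0,0,0,0,0,0]

```text
t: 36.78
eef_pos: [0.3805, 0.1363, 0.234]
orientation: [-1.57, 0.031, -0.033]
wrist_force: [0.5, 0.6, -0.2]
width: 0.0001
```

Run:
```python
from h import *
s=arm.state();print(s['t'],s['wrist_force'],s['eef_pos'])
crop("side",155,155,130,125,6,"pics/s21.png")
d=eyes.read_camera("side");cv2.imwrite("pics/s21f.png",d["frame"][:,:,::-1])
```

```text
36.775 [ 0.46022132  0.56002388 -0.22031277] [0.38046733 0.13625272 0.2340376 ]
```

View pics/s21.png

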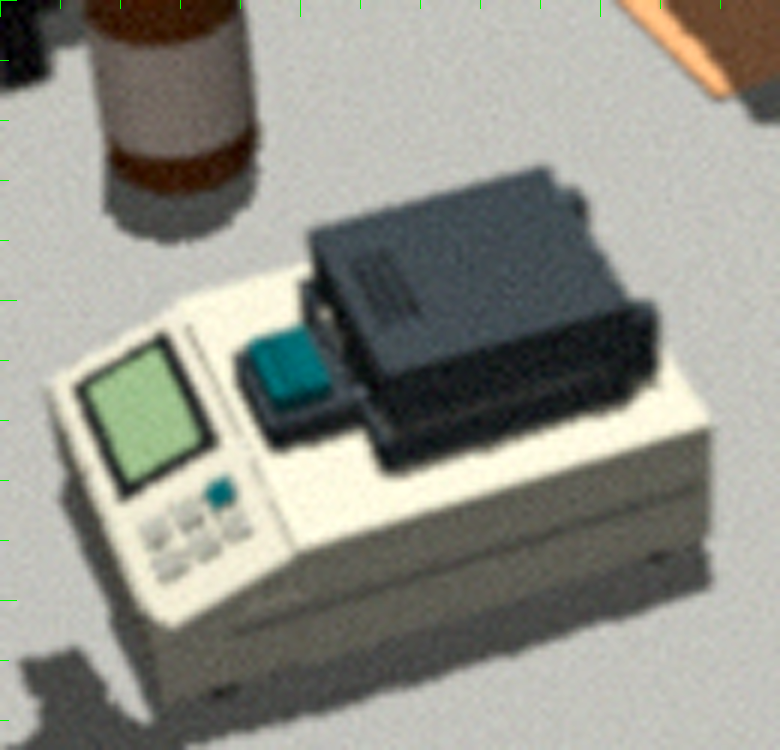

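View pics/s21f.png

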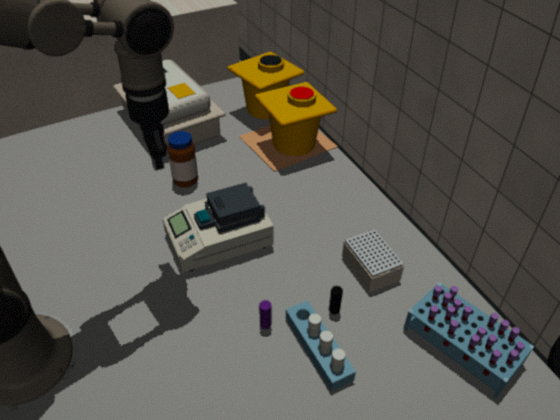

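The lid has stayed shut with nothing touching it, and its corners match the first picture. The white vials, tip box and jar are where they were. Handing in.

Run:
```python
from workcell import ticket
print(ticket.sign_off())
```

```text
the job is handed in; nothing more can be done
None
```

The job is handed in at about 37 s of the 72 s allowed. The red-capped vial is home in the well and the lid is latched shut.

- **Latch:** I pressed the thumb latch with about 5 N. The lid sprang fully open and the latch came back up.
- **Vial:** I took the red-capped vial from the leftmost hole in the rack, kept it upright and lowered it past the leaf spring. I then pushed its cap down with closed fingers until it met a firm stop. That took 12 N at the last reading, slightly over the 5 to 10 N given.
- **Lid:** I swung the lid over and pressed on the ribs. The highest reading was about 13 N, then the force dropped as it snapped. It bottomed at about 7 N.

**Last checks:** The lid stayed shut by itself for about 1 s, and its corners line up with the first picture. The wrist force read about zero. The three white-capped vials, the tip box and the reagent jar look unmoved in the side view.

**Disagreements:**
- The real shut fingertips sit about 19 mm behind the reported tool point. The pictures and the first contact on the latch both showed this, so I worked from that offset.
- I can't see the vial under the shut lid. That it is home rests on the firm stop and on a picture taken just before closing.
- The force is only reported at the end of each move, so any brief peak in between was not seen.

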